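Sort loaded from empty balance-weight cases on a lab bench

ROBOT

A 6-joint arm with a two-finger parallel gripper is mounted at the origin on the work surface. World frame = base frame: x ahead of the robot, y to its left, z up, the work surface at z = 0. Lengths are in m, angles in degrees, forces in N, time in s.
With the tool pointing down it reaches from about 0.35 to 0.875 m from the base axis. Payload 4.2 kg.
Tool frame: the origin (TCP) lies at the very end of the fingers, on their centre line; the grasp point (between the pads) lies 19 mm behind it (tcp_to_grasp is the z of the grasp point in the tool frame, in m); z points along the fingers, y is the direction in which the jaws open and shut (so a half turn about z gives the same grasp; the last joint's range is limited). The gripper opens to 87 mm and grips with 3 to 60 N. Pads are 19 mm wide; open, the fingers measure 117 mm over their backs; the gripper's body (75 mm by 190 mm) begins 51 mm behind the grasp point.
Start: joints at [-57.491, 22.042, 0.453, 0, -68.411, -14.817], TCP at [0.19, -0.595, 0.223] pointing down, gripper open.
Joint ranges: [-179.83, 179.83], [-69.29, 118.12], [-61.27, 80.66], [-181.25, 117.63], [-171.15, -9.14], [-177.46, 177.46]. Speed limits (degrees/s): [159.86, 159.86, 180, 180, 180, 180].

INTERFACE

Orientations are given as a 3x3 rotation matrix whose columns are the frame's x, y, z axes.
In Python, from station import sense, capture, camera_params, finish_job, tcp_to_grasp gives the robot as it stands.
- The arm moves only by the shell command python3 -m inch 'ROWS'. ROWS is JSON, a list of rows, each an object of numbers: "jaw": the closure in counts, from 0 (fully open) to 255 (shut); "x", "y", "z": the shift along the world's x, y, z normalised to -1 to 1, where 1 is 0.06 m; "ax", "ay", "az": the turn, a rotation vector about the world's x, y, z normalised to -1 to 1, where 1 is 10 degrees. A call has 1 to 12 rows; each row shifts and turns the pose as measured when the row begins; what a row does not reach is not made up. A row lasts 1/8 s, in which the tool goes at most 62.5 mm and 10.7 degrees, less where a joint would pass 70% of its speed; a pose out of reach is approached as far as the arm can. A call with a number of a shift or a turn outside -1 to 1 is refused whole. A call with a gripper value outside its range is refused whole. The fingers move at their own pace and stop on an object; the grip force is fixed at half the most. Time passes only in rows, so rows that do not move let the fingers close. It gives the time, the measured TCP pose, the force and the opening at its end, in the units of the state.
- sense(): the state, without advancing time (a new reading comes with each control period).
- capture(name): name is "scene" or "top"; returns the picture (384x512x3 uint8, red, green, blue); there is no depth.
- camera_params(name): a dict with "vfov" (degrees; the focal length in pixels is half the picture's height over the tangent of half this angle, whatever the lens; pixels are square), "cx", "cy" (the principal point, pixels), "R" (3x3) and "t" (3): a world point X has camera coordinates R X + t. Camera axes: x right, y down, z forward; pixel columns grow to the right and rows downward; lengths in m; the calibration is good to about 2 mm. A picture is of the moment at which its call begins. camera_params takes no time and is no camera call.
- finish_job(): hands the job in, once; it reports no verdict.
The state is a dict: "time_s": time; "joints": joint angles; "joint_velocities": joint speeds; "effort": joint torques, N m; "tcp_pos": TCP position; "ee_rot": TCP orientation; "wrist_force": force on the tool from outside, world axes, zero at the start; "moment": the same for the moment, N m; "gripper_width": opening from 0.0 (shut) to 1.0 (fully open).
Only numpy, scipy, OpenCV 4.12 (cv2) and the standard library are available. Lean on these libraries where they do the work, as an engineer would, in place of code of your own. Each camera call takes 0.05 s, during which the arm holds its last target.

TASK

Four identical-looking white cases with green caps stand among the clutter on the lab bench; two still hold their steel balance weight and two are empty, which shows only in how heavy they feel. Stand the loaded cases upright in the blue tray and the empty ones upright in the yellow tray, without tipping a case over or knocking over or shoving aside the other things on the bench.

Things in the scene. Friction and masses are not known exactly. Their poses are not given: they have to be found in the camera images.
- case_a_center (a point): look-alike upright white case, green cap. Body 50 x 50 mm, 66 mm high; cap 40 mm wide, 14 mm high; 80 mm in all. Point on its axis, 40 mm above its underside; x, y square to its side faces. Unseen and new each time: two of the four are loaded (0.37 to 0.55 kg), two empty (about 0.07 kg); inserts have 1 mm play. Two cases stand 6 to 10 mm apart on the black mat
- case_b_center (a point): the same as case_a: one more of the four look-alike cases, 50 x 50 x 80 mm, gripped by the sides; point on its axis, 40 mm above its underside
- case_c_center (a point): the same as case_a: one more of the four look-alike cases, 50 x 50 x 80 mm, gripped by the sides; point on its axis, 40 mm above its underside
- case_d_center (a point): the same as case_a: one more of the four look-alike cases, 50 x 50 x 80 mm, gripped by the sides; point on its axis, 40 mm above its underside
- tray_blue: low open blue plastic tray for the loaded cases, fixed to the bench, long enough for two or three cases in a row. Outside 190 mm (its x) x 100 mm (its y) x 20 mm high, walls 4 mm, inner floor about 4 mm above the bench. Origin at the centre of its underside; it may stand on the left or the right
- tray_yellow: low open yellow plastic tray for the empty cases, fixed to the bench, long enough for two or three cases in a row. Outside 190 mm (its x) x 100 mm (its y) x 20 mm high, walls 4 mm, inner floor about 4 mm above the bench. Origin at the centre of its underside; it may stand on the left or the right
- wash: pink wash bottle with a red collar and a thin bent white spout, 62 mm across, 183 mm high; the spout reaches 33 mm from the axis. Loose; origin at the centre of its underside
- beaker: glass beaker, 58 mm across, 75 mm high, loose; origin at the centre of its underside
- tipbox: blue pipette-tip box with grey lid, 56 x 56 mm, 65 mm high, loose; a small catch stands 3 mm out on its -x side; origin at the centre of its underside
- petri: covered petri dish, 90 mm across, 18 mm high, loose, behind the cases; origin at the centre of its underside
- forceps: steel forceps lying flat, about 130 mm long, 9 mm high, loose; origin near the middle, x along its length
- timer: white bench timer, 50 x 70 mm, 22 mm high, loose, beside a tray; origin at the centre of its underside
- mat: thin black mat, 130 x 72 mm, under 1 mm thick, flat on the bench; two of the cases stand on it side by side along its x. Origin at its centre
Things that resemble listed ones, but are neither listed nor needed, are in the scene too. What is shaped like the part that bears case_d_center but orange is not meant.

How it is judged (in metres and radians):
At the end, for the whole second after the job is handed in: Each loaded case rests on the floor of the blue tray and each empty one of the yellow tray (told by the weight on the tray, over or under 2.2 N), upright within 7 degrees, its axis within 75 mm along and 30 mm across of the tray centre, at rest and released (((x of case_a_center in the frame of tray_blue between -0.075 and 0.075 m and y of case_a_center in the frame of tray_blue between -0.03 and 0.03 m and z of case_a_center in the frame of tray_blue below 0.05 m and angle between case_a_center's own z axis and vertical below 0.12 rad and contact force between case_a and tray_blue above 2.2 N) or (x of case_a_center in the frame of tray_yellow between -0.075 and 0.075 m and y of case_a_center in the frame of tray_yellow between -0.03 and 0.03 m and z of case_a_center in the frame of tray_yellow below 0.05 m and angle between case_a_center's own z axis and vertical below 0.12 rad and contact force between case_a and tray_yellow between 0.2 and 2.2 N)) and linear speed of each of case_a, case_b, case_c, case_d below 0.02 m/s and ((x of case_b_center in the frame of tray_blue between -0.075 and 0.075 m and y of case_b_center in the frame of tray_blue between -0.03 and 0.03 m and z of case_b_center in the frame of tray_blue below 0.05 m and angle between case_b_center's own z axis and vertical below 0.12 rad and contact force between case_b and tray_blue above 2.2 N) or (x of case_b_center in the frame of tray_yellow between -0.075 and 0.075 m and y of case_b_center in the frame of tray_yellow between -0.03 and 0.03 m and z of case_b_center in the frame of tray_yellow below 0.05 m and angle between case_b_center's own z axis and vertical below 0.12 rad and contact force between case_b and tray_yellow between 0.2 and 2.2 N)) and ((x of case_c_center in the frame of tray_blue between -0.075 and 0.075 m and y of case_c_center in the frame of tray_blue between -0.03 and 0.03 m and z of case_c_center in the frame of tray_blue below 0.05 m and angle between case_c_center's own z axis and vertical below 0.12 rad and contact force between case_c and tray_blue above 2.2 N) or (x of case_c_center in the frame of tray_yellow between -0.075 and 0.075 m and y of case_c_center in the frame of tray_yellow between -0.03 and 0.03 m and z of case_c_center in the frame of tray_yellow below 0.05 m and angle between case_c_center's own z axis and vertical below 0.12 rad and contact force between case_c and tray_yellow between 0.2 and 2.2 N)) and ((x of case_d_center in the frame of tray_blue between -0.075 and 0.075 m and y of case_d_center in the frame of tray_blue between -0.03 and 0.03 m and z of case_d_center in the frame of tray_blue below 0.05 m and angle between case_d_center's own z axis and vertical below 0.12 rad and contact force between case_d and tray_blue above 2.2 N) or (x of case_d_center in the frame of tray_yellow between -0.075 and 0.075 m and y of case_d_center in the frame of tray_yellow between -0.03 and 0.03 m and z of case_d_center in the frame of tray_yellow below 0.05 m and angle between case_d_center's own z axis and vertical below 0.12 rad and contact force between case_d and tray_yellow between 0.2 and 2.2 N))); the robot touches nothing.
It fails at once if a bystander (wash bottle, beaker, tip box, petri dish, forceps or timer) is shoved more than 3 cm or knocked over (distance of any of wash, beaker, tipbox, petri, forceps, timer from where it was at the start of the episode above 0.03 m or angle between any of wash, beaker, tipbox, petri, forceps, timer's own z axis and vertical above 0.5 rad).
It fails at once if a weight case is tipped over (angle between any of case_a_center, case_b_center, case_c_center, case_d_center's own z axis and vertical above 0.7 rad).
It also fails if it takes over 72 s, if anything falls off the work surface, if the arm or the gripper's body presses on something with over 40 N, if the wrist force passes 120 N, or if a joint passes its speed limit or range.

## Working session

There is one attempt and no reset: what is moved stays moved. The work goes in short steps, Python scripts to look and compute and a shell command to move; the robot and the scene stay as the last step left them, time stands still between calls to the robot, and variables do not carry over. Pictures are saved under pics/ and viewed, and the job is handed in when it is done.

```bash
ls; mkdir -p pics
python3 - <<'E'
from station import *
import cv2,numpy as np
for n in("scene","top"):
    im=capture(n); cv2.imwrite(f"pics/{n}0.png",im[:,:,::-1]); p=camera_params(n); print(n,p)
s=sense(); print(s, tcp_to_grasp)
E
```

```text
pics
scene {'vfov': 52.66927356907874, 'cx': 255.17657180850105, 'cy': 192.49383374602922, 'R': array([[ 0.00233503,  0.99990818,  0.01334808],
       [ 0.8096382 ,  0.00594399, -0.58689919],
       [-0.58692464,  0.01217755, -0.80954998]]), 't': array([ 0.01309892, -0.43289142,  1.40650752])}
top {'vfov': 45.89103451229306, 'cx': 251.42829631893537, 'cy': 192.30229717964156, 'R': array([[ 2.27375287e-02, -9.99741458e-01,  1.49262077e-04],
       [-9.75962856e-01, -2.22290906e-02, -2.16800304e-01],
       [ 2.16747570e-01,  4.78382889e-03, -9.76215963e-01]]), 't': array([-0.00564392,  0.59053695,  0.96771301])}
{'time_s': 0.1, 'joints': array([-5.74909607e+01,  2.20847440e+01,  3.87782667e-01, -2.36978482e-02,
       -6.84121528e+01, -1.48167523e+01]), 'joint_velocities': array([-0.02640664, -0.00234525,  0.05420481,  0.11139367,  0.02595467,
        0.03916574]), 'effort': array([ 1.64498233e-04, -3.91689956e+01,  1.87934321e+01,  4.23190936e+00,
        1.34394562e-02, -7.98349265e-05]), 'tcp_pos': array([ 0.18978605, -0.59492098,  0.22159136]), 'ee_rot': array([[-9.52748708e-01, -3.03758804e-01, -6.99140778e-04],
       [-3.03759587e-01,  9.52746990e-01,  1.81266059e-03],
       [ 1.15492658e-04,  1.93938075e-03, -9.99998113e-01]]), 'wrist_force': array([-1.32998135,  0.39024972,  0.4135394 ]), 'moment': array([ 0.03930735, -0.01287886,  0.02058508]), 'gripper_width': 1.003394308149166} -0.0187
```

View pics/scene0.png

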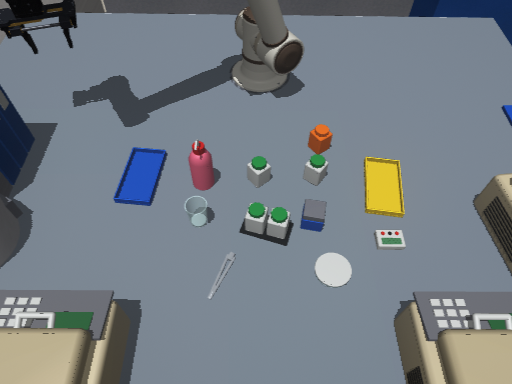

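View pics/top0.png

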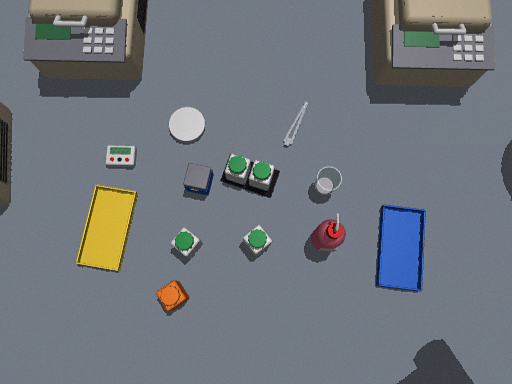

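The scene view (robot at the top, y growing to the right) shows four green caps: at (259,163) and (317,161), and a pair on the mat at (257,210) and (279,215). There is an orange decoy at (320,138). The blue tray is at (141,176) on the robot's right and the yellow tray at (384,186) on its left. In the top view the caps are at (185,241), (258,239), (238,164) and (262,171). Next I'll measure these.

```bash
cat > h.py <<'E'
import cv2,numpy as np
from station import *
def K(p):
    f=192/np.tan(np.radians(p['vfov'])/2); return f,p['cx'],p['cy']
def ray(p,uv):
    f,cx,cy=K(p); d=np.array([(uv[0]-cx)/f,(uv[1]-cy)/f,1.]); R=np.array(p['R']);t=np.array(p['t'])
    return -R.T@t, R.T@d/np.linalg.norm(d)
def onplane(p,uv,z):
    c,d=ray(p,uv); return c+d*(z-c[2])/d[2]
def proj(p,X):
    f,cx,cy=K(p); c=np.array(p['R'])@np.array(X)+p['t']; return np.array([f*c[0]/c[2]+cx,f*c[1]/c[2]+cy])
def tri(p1,a,p2,b):
    c1,d1=ray(p1,a);c2,d2=ray(p2,b)
    A=np.stack([d1,-d2],1); s=np.linalg.lstsq(A,c2-c1,rcond=None)[0]
    q1=c1+s[0]*d1;q2=c2+s[1]*d2; return (q1+q2)/2,np.linalg.norm(q1-q2)
def blobs(im,lo,hi,amin=40):
    h=cv2.cvtColor(im,cv2.COLOR_RGB2HSV); m=cv2.inRange(h,np.array(lo),np.array(hi))
    n,l,s,c=cv2.connectedComponentsWithStats(m)
    return m,l,[(i,s[i],c[i]) for i in range(1,n) if s[i][4]>=amin]
E
python3 - <<'E'
from h import *
P={n:camera_params(n) for n in("scene","top")}
I={n:cv2.imread(f"pics/{n}0.png")[:,:,::-1].copy() for n in P}
for n in P:
    for nm,lo,hi in(("green",(50,120,40),(80,255,255)),("blue",(100,180,60),(125,255,255)),("yel",(20,150,80),(32,255,255)),("red",(170,150,60),(180,255,255)),("white",(0,0,170),(180,60,255))):
        m,l,B=blobs(I[n],lo,hi)
        for i,s,c in B:
            r=cv2.minAreaRect(np.argwhere(l==i)[:,::-1].astype(np.float32))
            print(n,nm,s,c.round(1),"z0",onplane(P[n],c,0)[:2].round(3),"z.08",onplane(P[n],c,.08)[:2].round(3),np.round(cv2.boxPoints(r),0).tolist() if nm in("blue","yel") else "")
for n,(x,y,w,h) in(("top",(150,140,220,180)),("scene",(170,110,200,190))):
    cv2.imwrite(f"pics/{n}_crop.png",cv2.resize(I[n][y:y+h,x:x+w,::-1],None,fx=3,fy=3,interpolation=cv2.INTER_CUBIC))
E
```

```text
scene green [310 154  15  14 153] [317.1 160.5] z0 [0.415 0.172] z.08 [0.484 0.154] 
scene green [252 156  14  14 156] [258.4 162.5] z0 [ 0.424 -0.004] z.08 [ 0.492 -0.007] 
scene green [249 202  16  16 190] [256.2 209.8] z0 [ 0.593 -0.012] z.08 [ 0.646 -0.013] 
scene green [271 207  16  16 195] [278.7 214.4] z0 [0.607 0.049] z.08 [0.659 0.042] 
scene green [ 55 312  38  17 560] [ 73.  319.4] z0 [ 0.892 -0.427] z.08 [ 0.918 -0.391] 
scene green [488 320  17   9 129] [496.6 323.9] z0 [0.901 0.535] z.08 [0.926 0.484] 
scene blue [ 410    0  102   44 1945] [467.8  10.4] z0 [-0.446  0.908] z.08 [-0.299  0.824] [[410.0, 0.0], [511.0, 0.0], [511.0, 43.0], [410.0, 43.0]]
scene blue [503 105   9  17  85] [508.3 110.5] z0 [0.187 0.839] z.08 [0.277 0.761] [[503.0, 105.0], [511.0, 105.0], [511.0, 121.0], [503.0, 121.0]]
scene blue [ 114  147   51   58 1828] [140.2 176.3] z0 [ 0.48  -0.346] z.08 [ 0.543 -0.318] [[113.0, 200.0], [131.0, 140.0], [165.0, 150.0], [147.0, 211.0]]
scene blue [301 219  22  12 138] [309.7 224.2] z0 [0.638 0.131] z.08 [0.687 0.116] [[300.0, 228.0], [302.0, 219.0], [322.0
[... 4151 characters left out ...]
 [ 1.006 -0.468] 
top white [476  45   8   6  41] [479.2  47.4] z0 [ 1.005 -0.577] z.08 [ 0.958 -0.534] 
top white [454  54   8   6  44] [457.2  56.6] z0 [ 0.978 -0.518] z.08 [ 0.932 -0.479] 
top white [465  54   8   6  42] [468.1  56.7] z0 [ 0.978 -0.546] z.08 [ 0.933 -0.505] 
top white [284 102  24  43 177] [294.7 126.1] z0 [ 0.777 -0.096] z.08 [ 0.747 -0.089] 
top white [169 107  36  34 941] [186.4 123.4] z0 [0.778 0.175] z.08 [0.748 0.162] 
top white [106 146  29  18 281] [119.8 156. ] z0 [0.689 0.335] z.08 [0.665 0.31 ] 
top white [317 178  16  13 123] [325.1 183.9] z0 [ 0.63  -0.171] z.08 [ 0.61  -0.158] 
top white [181 228  18  19  64] [190.8 236. ] z0 [0.496 0.149] z.08 [0.486 0.138]
```

View pics/top_crop.png

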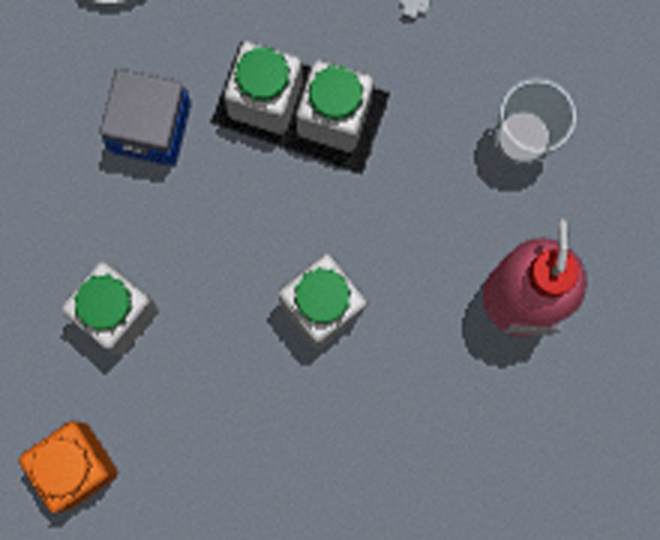

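View pics/scene_crop.png

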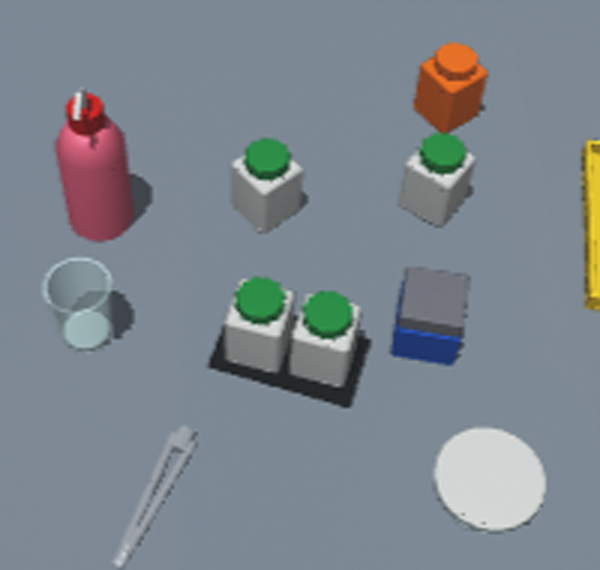

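Run:
```python
from h import *
P={n:camera_params(n) for n in("scene","top")}
I={n:cv2.imread(f"pics/{n}0.png")[:,:,::-1].copy() for n in P}
prs=[((256.2,209.8),(261.3,170.5)),((278.7,214.4),(236.9,164.2)),((258.4,162.5),(257,238.2)),((317.1,160.5),(183.7,240.4))]
for a,b in prs:
    X,e=tri(P['scene'],a,P['top'],b); print("cap",X.round(4),e.round(4), "top@.08",onplane(P['top'],b,.08)[:2].round(4),"scene@.08",onplane(P['scene'],a,.08)[:2].round(4))
# top faces at z=.066 in top view: union
h=cv2.cvtColor(I['top'],cv2.COLOR_RGB2HSV)
for a,b in prs:
    x,y=int(b[0]),int(b[1]); print(h[y-14:y+22:3,x,2], h[y,x-16:x+17:3,2], h[y,x-16:x+17:3,1])
for thr in(160,175,190):
    w=((h[...,1]<45)&(h[...,2]>thr))|((h[...,0]>45)&(h[...,0]<85)&(h[...,1]>80))
    m=cv2.morphologyEx(w.astype(np.uint8),cv2.MORPH_CLOSE,np.ones((3,3)))
    n,l,s,c=cv2.connectedComponentsWithStats(m)
    for a,b in prs:
        i=l[int(b[1]),int(b[0])]
        pts=np.argwhere(l==i)[:,::-1].astype(float)
        W=np.array([onplane(P['top'],p,.066)[:2] for p in pts]).astype(np.float32)
        r=cv2.minAreaRect(W*1000); print(thr,np.round(r[0],1),np.round(r[1],1),round(r[2],1))
# mat
m=(h[...,2]<55).astype(np.uint8)
n,l,s,c=cv2.connectedComponentsWithStats(m)
```

```text
cap [ 0.6405 -0.0133  0.0719] 0.0006 top@.08 [ 0.6382 -0.0135] scene@.08 [ 0.6458 -0.0131]
cap [0.654  0.0427 0.0723] 0.0004 top@.08 [0.6518 0.0422] scene@.08 [0.659  0.0422]
cap [ 0.4853 -0.0066  0.0719] 0.0006 top@.08 [ 0.4843 -0.0068] scene@.08 [ 0.4922 -0.0066]
cap [0.4768 0.1552 0.0721] 0.0009 top@.08 [0.4759 0.1536] scene@.08 [0.4836 0.1539]
[133 135 152 147 146 148 152 149  90  75  77  29] [226  83 107 146 144 145 148 151 155 196  17] [  1  15   7 150 154 155 146 145 148   3  30]
[129 132 160 145 143 143 143 140 106  72  79  10] [130 133  37 135 145 143 149 151 147 219  61] [ 33  31   7 170 155 155 154 147 151   3   8]
[124 214 144 144 148 148 142 146 107 190  76  79] [133 177 211 141 149 147 152 147 150 222 132] [ 35   1   4 156 151 147 146 151 156   3  31]
[129 214 129 134 136 136 138 137 102 172  67  70] [132 130 191 135 138 139 142 142 143 224 213] [ 31  39   4 168 161 156 149 158 162   2   2]
160 [639.8 -14.1] [46.7 46.6] 72.9
160 [653.3  41.7] [46.3 46.2] 73.6
160 [485.3  -7.5] [46.6 46.1] 39.3
160 [476.5 153.3] [46.4 45.4] 51.3
175 [640.4 -14.1] [46.  45.5] 73.4
175 [653.7  41.9] [45.6 45.5] 73.6
175 [485.4  -7.4] [45.5 44.7] 39.6
175 [476.6 153.7] [44.8 45. ] 53.2
190 [640.7 -14.5] [45.1 44.7] 73.7
190 [653.9  41.5] [43.4 44.8] 73.6
190 [485.6  -7.5] [44.6 43.4] 40.0
190 [477.1 153.5] [42.8 43.9] 52.0
```

Run:
```python
from h import *
P={n:camera_params(n) for n in("scene","top")}
I={n:cv2.imread(f"pics/{n}0.png")[:,:,::-1].copy() for n in P}
def quad(n,lo,hi,near):
    m,l,B=blobs(I[n],lo,hi,500); i=min(B,key=lambda q:np.hypot(*(q[2]-near)))[0]
    mm=cv2.morphologyEx((l==i).astype(np.uint8),cv2.MORPH_CLOSE,np.ones((5,5)))
    ct=max(cv2.findContours(mm,cv2.RETR_EXTERNAL,cv2.CHAIN_APPROX_NONE)[0],key=cv2.contourArea)
    hull=cv2.convexHull(ct)
    for e in np.linspace(.01,.15,40):
        q=cv2.approxPolyDP(hull,e*cv2.arcLength(hull,True),True)
        if len(q)<=4: break
    return q[:,0].astype(float),hull[:,0].astype(float)
for nm,lo,hi,near in(("blue",(100,130,40),(125,255,255),{'scene':(140,176),'top':(402,250)}),("yel",(18,130,60),(34,255,255),{'scene':(383,187),'top':(107,228)})):
    for n in P:
        q,hl=quad(n,lo,hi,near[n])
        W=np.array([onplane(P[n],p,.02)[:2] for p in hl]).astype(np.float32)*1000
        r=cv2.minAreaRect(W); print(nm,n,q.tolist(),"rect z.02",np.round(r[0],1),np.round(r[1],1),round(r[2],1))
        print((np.array([onplane(P[n],p,.02)[:2] for p in q])*1000).round(0).tolist())
    qs,qt=[quad(n,lo,hi,near[n])[0] for n in P]
    for a in qt:
        c=[tri(P['scene'],b,P['top'],a) for b in qs]; X,e=min(c,key=lambda z:z[1]); print("  corner",X.round(4),round(e,4))
print("camc",[(-P[n]['R'].T@P[n]['t']).round(3) for n in P])
for n in P:
  for lo,hi in (((160,80,40),(180,255,255)),((0,180,60),(18,255,255))):
    m,l,B=blobs(I[n],lo,hi,60)
    for i,s,c in B: print(n,s,c.round(0),[onplane(P[n],c,z)[:2].round(3).tolist() for z in(0,.08,.18)])
```

```text
blue scene [[133.0, 147.0], [165.0, 150.0], [149.0, 205.0], [113.0, 198.0]] rect z.02 [ 488.3 -339.2] [106.2 201.5] 84.1
[[384.0, -380.0], [395.0, -283.0], [593.0, -299.0], [571.0, -400.0]]
blue top [[383.0, 205.0], [425.0, 212.0], [421.0, 290.0], [376.0, 285.0]] rect z.02 [ 479.6 -340.7] [104.6 190.3] 84.1
[[577.0, -304.0], [562.0, -402.0], [382.0, -382.0], [391.0, -280.0]]
  corner [ 0.5802 -0.3068  0.002 ] 0.0038
  corner [ 0.5639 -0.4046  0.0107] 0.0014
  corner [ 0.3821 -0.3815  0.0184] 0.0019
  corner [ 0.3911 -0.2828  0.0154] 0.0027
yel scene [[366.0, 157.0], [399.0, 161.0], [402.0, 216.0], [365.0, 211.0]] rect z.02 [520.2 344.1] [103.2 202.3] 81.5
[[417.0, 314.0], [432.0, 409.0], [623.0, 375.0], [608.0, 279.0]]
yel top [[95.0, 185.0], [137.0, 193.0], [119.0, 270.0], [76.0, 263.0]] rect z.02 [510.3 343.8] [104.8 189.2] 81.7
[[610.0, 382.0], [593.0, 280.0], [411.0, 307.0], [425.0, 407.0]]
  corner [0.5725 0.3247 0.1832] 0.0035
  corner [0.5965 0.2849 0.0021] 0.0005
  corner [0.412  0.3127 0.0138] 0.0073
  corner [0.4255 0.4115 0.0126] 0.0025
camc [array([ 1.176, -0.028,  0.884]), array([0.367, 0.003, 1.073])]
scene [189 141  25  49 850] [201. 168.] [[0.448, -0.173], [0.514, -0.16], [0.596, -0.143]]
scene [309 125  23  29 464] [319. 138.] [[0.323, 0.188], [0.4, 0.169], [0.496, 0.144]]
top [311 220  35  30 595] [326. 236.] [[0.502, -0.17], [0.492, -0.157], [0.479, -0.141]]
top [326 223  17  16 154] [334. 231.] [[0.515, -0.19], [0.504, -0.176], [0.49, -0.158]]
top [157 281  32  30 597] [172. 295.] [[0.358, 0.185], [0.358, 0.172], [0.359, 0.155]]
```

Triangulation puts the cap mid-height at z=0.072, which agrees with cases 80 mm tall.

| Thing | Position (m) | Direction (deg) |
|---|---|---|
| Case A | (.6405, -.014) | edge -16.4 |
| Case B | (.6537, .042) | edge -16.4 |
| Case C | (.485, -.007) | edge 39.6/129.6 |
| Case D | (.4765, .154) | edge 52/142 |
| Blue tray | (.480, -.343) | long axis -5.9 |
| Yellow tray | (.511, .345) | long axis -8.3 |
| Wash bottle | about (.49, -.158) | not measured |

I'll start with C.

```bash
python3 -m inch '[{"x":0.41,"y":0.82,"az":0.18,"jaw":0},{"x":0.41,"y":0.82,"az":0.18,"jaw":0},{"x":0.41,"y":0.82,"az":0.18,"jaw":0},{"x":0.41,"y":0.82,"az":0.18,"jaw":0},{"x":0.41,"y":0.82,"az":0.18,"jaw":0},{"x":0.41,"y":0.82,"az":0.18,"jaw":0},{"x":0.41,"y":0.82,"az":0.18,"jaw":0},{"x":0.41,"y":0.82,"az":0.18,"jaw":0},{"x":0.41,"y":0.82,"az":0.18,"jaw":0},{"x":0.41,"y":0.82,"az":0.18,"jaw":0},{"x":0.41,"y":0.82,"az":0.18,"jaw":0},{"x":0.41,"y":0.82,"az":0.18,"jaw":0}]'
cat >> h.py <<'E'
def go(x,y,z,yaw):
    s=sense(); R=np.array(s['ee_rot']); p=s['tcp_pos']; d=np.array([x,y,z])-p
    yw=np.degrees(np.arctan2(R[1,1],R[0,1])); dy=(yaw-yw+90)%180-90
    # tilt correction
    a=np.degrees(np.cross(R[:,2],[0,0,-1]))
    print("tcp",p.round(4),"yaw",round(yw,1),"d mm",(d*1000).round(1),"units",(d/.06).round(2),"dyaw",round(dy,1),"tilt",a.round(2),"w",round(s['gripper_width'],3),"F",np.round(s['wrist_force'],2),"t",s['time_s'],"j6",round(s['joints'][5],1))
E
python3 -c "
from h import *
go(.485,-.007,.12,129.6)"
```

```text
tcp [ 0.1898 -0.5949  0.2216] yaw 107.7 d mm [ 295.2  587.9 -101.6] units [ 4.92  9.8  -1.69] dyaw 21.9 tilt [-0.1  -0.04 -0.  ] w 1.003 F [-1.33  0.39  0.41] t 0.1 j6 -14.8$[0]: bad value
```

```bash
python3 -m inch '[{"x":0.41,"y":0.82,"z":0,"ax":0,"ay":0,"az":0.18,"jaw":0}]'
```

```text
time_s: 0.22
tcp_pos: [0.2137, -0.5467, 0.2199]
ee_rot: [[-0.944, -0.331, -0.002], [-0.331, 0.944, 0.003], [0.001, 0.003, -1.0]]
wrist_force: [1.3, 0.3, -0.3]
gripper_width: 0.998
```

```bash
python3 -m inch '[{"x":0.41,"y":0.82,"z":0.02,"ax":0,"ay":0,"az":0.18,"jaw":0},{"x":0.41,"y":0.82,"z":0.02,"ax":0,"ay":0,"az":0.18,"jaw":0},{"x":0.41,"y":0.82,"z":0.02,"ax":0,"ay":0,"az":0.18,"jaw":0},{"x":0.41,"y":0.82,"z":0.02,"ax":0,"ay":0,"az":0.18,"jaw":0},{"x":0.41,"y":0.82,"z":0.02,"ax":0,"ay":0,"az":0.18,"jaw":0},{"x":0.41,"y":0.82,"z":0.02,"ax":0,"ay":0,"az":0.18,"jaw":0},{"x":0.41,"y":0.82,"z":0.02,"ax":0,"ay":0,"az":0.18,"jaw":0},{"x":0.41,"y":0.82,"z":0.02,"ax":0,"ay":0,"az":0.18,"jaw":0},{"x":0.41,"y":0.82,"z":0.02,"ax":0,"ay":0,"az":0.18,"jaw":0},{"x":0.41,"y":0.82,"z":0.02,"ax":0,"ay":0,"az":0.18,"jaw":0},{"x":0.41,"y":0.82,"z":0.02,"ax":0,"ay":0,"az":0.18,"jaw":0}]'
python3 -c "
from h import *
go(.485,-.007,.12,129.6)"
```

```text
time_s: 1.6
tcp_pos: [0.4871, 0.0135, 0.2303]
ee_rot: [[-0.77, -0.638, -0.006], [-0.638, 0.77, 0.005], [0.002, 0.008, -1.0]]
wrist_force: [0.7, -0.6, -0.3]
gripper_width: 1.001
tcp [0.4871 0.0135 0.2303] yaw 129.6 d mm [  -2.1  -20.5 -110.3] units [-0.03 -0.34 -1.84] dyaw -0.0 tilt [-0.3  -0.36 -0.  ] w 1.001 F [ 0.66 -0.63 -0.29] t 1.6 j6 -70.7
```

```bash
python3 -m inch '[{"x":-0.03,"y":-0.34,"z":0,"ax":-0.03,"ay":-0.03,"az":0,"jaw":0},{"x":0,"y":0,"z":-0.6,"ax":0,"ay":0,"az":0,"jaw":0},{"x":0,"y":0,"z":-0.6,"ax":0,"ay":0,"az":0,"jaw":0},{"x":0,"y":0,"z":-0.5,"ax":0,"ay":0,"az":0,"jaw":0},{"x":0,"y":0,"z":0,"ax":0,"ay":0,"az":0,"jaw":0}]'
python3 -c "
from h import *
import cv2
for n in('scene','top'): cv2.imwrite(f'pics/{n}1.png',cv2.resize(capture(n)[100:300,120:400],None,fx=2.8,fy=2.8)[:,:,::-1])
go(.485,-.007,.028,129.6)"
```

```text
time_s: 2.22
tcp_pos: [0.4844, -0.0066, 0.1248]
ee_rot: [[-0.768, -0.641, -0.003], [-0.641, 0.768, -0.001], [0.003, 0.001, -1.0]]
wrist_force: [-0.5, -0.5, 0.2]
gripper_width: 1.001
tcp [ 0.4868 -0.0059  0.1275] yaw 129.9 d mm [ -1.8  -1.1 -99.5] units [-0.03 -0.02 -1.66] dyaw -0.3 tilt [-0.03  0.2   0.  ] w 0.997 F [-0.2  -0.24 -0.44] t 2.325 j6 -68.6
```

View pics/scene1.png

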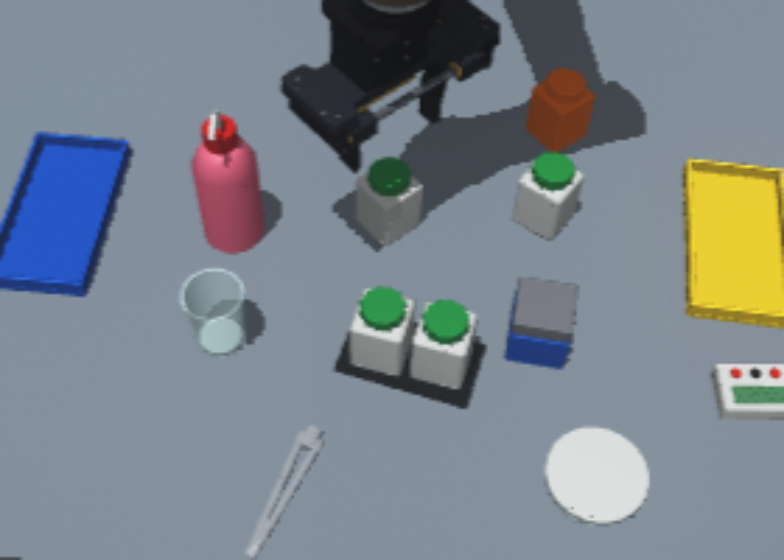

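View pics/top1.png

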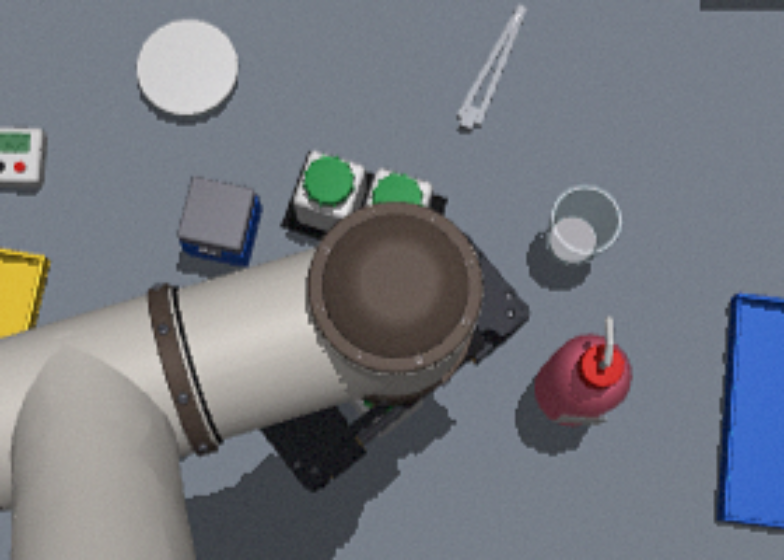

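The gripper is centred over C, with its jaws square to the sides and nothing else near. Descending and closing.

```bash
python3 -m inch '[{"x":-0.03,"y":-0.02,"z":-0.5,"ax":0,"ay":0,"az":-0.03,"jaw":0},{"x":0,"y":0,"z":-0.5,"ax":0,"ay":0.02,"az":0,"jaw":0},{"x":0,"y":0,"z":-0.4,"ax":0,"ay":0,"az":0,"jaw":0},{"x":0,"y":0,"z":-0.2,"ax":0,"ay":0,"az":0,"jaw":0},{"x":0,"y":0,"z":0,"ax":0,"ay":0,"az":0,"jaw":0}]'
python3 -c "
from h import *
go(.485,-.007,.028,129.6)"
```

```text
time_s: 2.95
tcp_pos: [0.4924, -0.0067, 0.038]
ee_rot: [[-0.77, -0.637, 0.02], [-0.637, 0.771, 0.005], [-0.018, -0.009, -1.0]]
wrist_force: [-0.1, 0.4, 1.2]
gripper_width: 1.002
tcp [ 0.4924 -0.0067  0.038 ] yaw 129.6 d mm [ -7.4  -0.3 -10. ] units [-0.12 -0.01 -0.17] dyaw 0.0 tilt [-0.27  1.12  0.  ] w 1.002 F [-0.09  0.4   1.15] t 2.95 j6 -68.8
```

```bash
python3 -m inch '[{"x":-0.12,"y":0,"z":-0.1,"ax":-0.03,"ay":0.1,"az":0,"jaw":0},{"x":0,"y":0,"z":-0.06,"ax":0,"ay":0,"az":0,"jaw":0}]'
python3 -c "
from h import *
go(.485,-.007,.028,129.6)"
```

```text
time_s: 3.2
tcp_pos: [0.4865, -0.0063, 0.0301]
ee_rot: [[-0.77, -0.638, 0.006], [-0.638, 0.77, 0.0], [-0.005, -0.003, -1.0]]
wrist_force: [-0.5, 0.3, 0.3]
gripper_width: 0.996
tcp [ 0.4865 -0.0063  0.0301] yaw 129.6 d mm [-1.5 -0.7 -2.1] units [-0.03 -0.01 -0.04] dyaw -0.0 tilt [-0.02  0.33  0.  ] w 0.996 F [-0.53  0.31  0.34] t 3.2 j6 -69.0
```

```bash
python3 -m inch '[{"x":-0.03,"y":-0.01,"z":-0.03,"ax":0,"ay":0.03,"az":0,"jaw":255},{"x":0,"y":0,"z":0,"ax":0,"ay":0,"az":0,"jaw":255},{"x":0,"y":0,"z":0,"ax":0,"ay":0,"az":0,"jaw":255},{"x":0,"y":0,"z":0,"ax":0,"ay":0,"az":0,"jaw":255},{"x":0,"y":0,"z":0,"ax":0,"ay":0,"az":0,"jaw":255}]'
python3 -c "
from h import *
go(.485,-.007,.028,129.6)"
```

```text
time_s: 3.82
tcp_pos: [0.4852, -0.0067, 0.0289]
ee_rot: [[-0.77, -0.638, 0.002], [-0.638, 0.77, 0.001], [-0.002, -0.001, -1.0]]
wrist_force: [-0.5, -0.4, -0.3]
gripper_width: 0.57
tcp [ 0.4852 -0.0067  0.0289] yaw 129.6 d mm [-0.2 -0.3 -0.9] units [-0.   -0.01 -0.01] dyaw -0.0 tilt [-0.04  0.1   0.  ] w 0.57 F [-0.55 -0.43 -0.32] t 3.825 j6 -68.8
```

Gripped at 49.6 mm, matching the 50 mm body. Lifting to weigh it.

```bash
python3 -m inch '[{"x":0,"y":0,"z":0.5,"ax":0,"ay":0,"az":0,"jaw":255},{"x":0,"y":0,"z":0.8,"ax":0,"ay":0,"az":0,"jaw":255},{"x":0,"y":0,"z":0,"ax":0,"ay":0,"az":0,"jaw":255},{"x":0,"y":0,"z":0,"ax":0,"ay":0,"az":0,"jaw":255}]'
python3 -m inch '[{"x":0,"y":0,"z":0,"ax":0,"ay":0,"az":0,"jaw":255}]' | grep force; python3 -m inch '[{"x":0,"y":0,"z":0,"ax":0,"ay":0,"az":0,"jaw":255}]' | grep force;
python3 -c "
from h import *
go(.485,-.007,.235,84.1); print(sense()['moment'])"
```

```text
time_s: 4.32
tcp_pos: [0.4798, -0.0075, 0.104]
ee_rot: [[-0.772, -0.636, -0.011], [-0.636, 0.772, -0.0], [0.008, 0.007, -1.0]]
wrist_force: [-0.7, 0.1, -5.5]
gripper_width: 0.571
wrist_force: [0.4, -0.2, -4.9]
wrist_force: [-0.2, -0.7, -5.7]
tcp [ 0.4776 -0.008   0.1011] yaw 129.4 d mm [  7.4   1.  133.9] units [0.12 0.02 2.23] dyaw -45.3 tilt [ 0.09 -0.98  0.  ] w 0.566 F [-0.21 -0.66 -5.66] t 4.575 j6 -68.8
[0.01444445 0.00995374 0.0356001 ]
```

It reads -5.4 N, about 0.5 kg, so C is loaded and goes in the blue tray. I'll carry it over the wash bottle at a good height.

```bash
python3 -m inch '[{"x":0.06,"y":0,"z":0.85,"ax":0,"ay":-0.09,"az":-0.35,"jaw":255},{"x":0.06,"y":0,"z":0.85,"ax":0,"ay":0,"az":-0.35,"jaw":255},{"x":0.06,"y":0,"z":0.85,"ax":0,"ay":0,"az":-0.35,"jaw":255},{"x":0.1,"y":-0.75,"z":0.05,"ax":0,"ay":0,"az":-0.5,"jaw":255},{"x":0.1,"y":-0.75,"z":0.05,"ax":0,"ay":0,"az":-0.5,"jaw":255},{"x":0.1,"y":-0.75,"z":0.05,"ax":0,"ay":0,"az":-0.5,"jaw":255},{"x":0.1,"y":-0.75,"z":0,"ax":0,"ay":0,"az":-0.5,"jaw":255},{"x":0.1,"y":-0.75,"z":0,"ax":0,"ay":0,"az":-0.5,"jaw":255},{"x":0.1,"y":-0.75,"z":0,"ax":0,"ay":0,"az":-0.5,"jaw":255},{"x":0.1,"y":-0.75,"z":0,"ax":0,"ay":0,"az":-0.5,"jaw":255},{"x":0,"y":0,"z":0,"ax":0,"ay":0,"az":0,"jaw":255}]'
python3 -c "
from h import *
go(.522,-.347,.12,84.1)"
```

```text
time_s: 5.95
tcp_pos: [0.5257, -0.3315, 0.253]
ee_rot: [[-0.991, 0.131, -0.024], [0.131, 0.991, 0.015], [0.025, 0.012, -1.0]]
wrist_force: [-1.2, 0.6, -5.3]
gripper_width: 0.575
tcp [ 0.5257 -0.3315  0.253 ] yaw 82.5 d mm [  -3.7  -15.5 -133. ] units [-0.06 -0.26 -2.22] dyaw 1.6 tilt [-0.85 -1.36 -0.  ] w 0.575 F [-1.18  0.56 -5.32] t 5.95 j6 -79.8
```

```bash
python3 -m inch '[{"x":-0.06,"y":-0.26,"z":-0.1,"ax":-0.08,"ay":-0.13,"az":0.15,"jaw":255},{"x":-0.02,"y":0,"z":-0.7,"ax":0,"ay":0.03,"az":0,"jaw":255},{"x":-0.02,"y":0,"z":-0.7,"ax":0,"ay":0.03,"az":0,"jaw":255},{"x":-0.02,"y":0,"z":-0.6,"ax":0,"ay":0.03,"az":0,"jaw":255},{"x":0,"y":0,"z":-0.1,"ax":0,"ay":0,"az":0,"jaw":255},{"x":0,"y":0,"z":0,"ax":0,"ay":0,"az":0,"jaw":255}]'
python3 -c "
from h import *
go(.522,-.347,.034,84.1)
for n in('scene','top'): cv2.imwrite(f'pics/{n}2.png',cv2.resize(capture(n)[100:300,(60 if n=='scene' else 260):][:,:250],None,fx=3,fy=3)[:,:,::-1])"
```

```text
time_s: 6.7
tcp_pos: [0.5164, -0.3442, 0.1126]
ee_rot: [[-0.995, 0.101, -0.025], [0.101, 0.995, 0.005], [0.025, 0.003, -1.0]]
wrist_force: [0.1, 0.7, -4.7]
gripper_width: 0.576
tcp [ 0.5164 -0.3442  0.1126] yaw 84.2 d mm [  5.6  -2.8 -78.6] units [ 0.09 -0.05 -1.31] dyaw -0.1 tilt [-0.29 -1.4  -0.  ] w 0.576 F [ 0.13  0.7  -4.71] t 6.7 j6 -77.3
```

View pics/scene2.png

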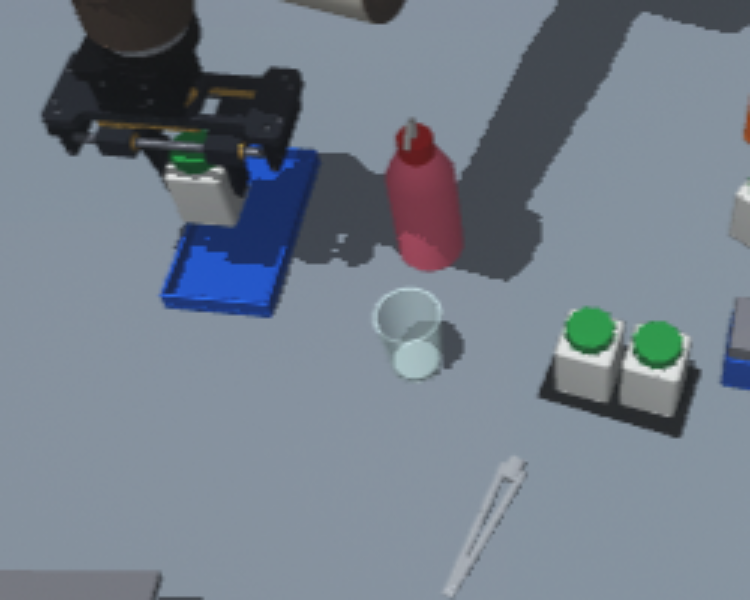

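The case hangs upright over the far half of the blue tray, square to it. Lowering it.

```bash
python3 -m inch '[{"x":0.06,"y":-0.05,"z":-0.3,"ax":-0.03,"ay":-0.16,"az":0,"jaw":255},{"x":0,"y":0,"z":-0.45,"ax":0,"ay":0,"az":0,"jaw":255},{"x":0,"y":0,"z":-0.25,"ax":0,"ay":0,"az":0,"jaw":255},{"x":0,"y":0,"z":-0.1,"ax":0,"ay":0,"az":0,"jaw":255}]'
python3 -c "
from h import *
go(.522,-.347,.033,84.1)"
```

```text
time_s: 7.3
tcp_pos: [0.5258, -0.3494, 0.0543]
ee_rot: [[-0.995, 0.1, 0.021], [0.099, 0.995, -0.008], [-0.021, -0.006, -1.0]]
wrist_force: [-0.3, -0.5, -3.9]
gripper_width: 0.571
tcp [ 0.5258 -0.3494  0.0543] yaw 84.3 d mm [ -3.8   2.4 -21.3] units [-0.06  0.04 -0.35] dyaw -0.2 tilt [0.44 1.19 0.  ] w 0.571 F [-0.28 -0.5  -3.9 ] t 7.3 j6 -76.8
```

```bash
python3 -m inch '[{"x":-0.06,"y":0.04,"z":-0.1,"ax":0.04,"ay":0.11,"az":0,"jaw":255},{"x":0,"y":0,"z":-0.1,"ax":0,"ay":0,"az":0,"jaw":255}]'
python3 -c "
from h import *
go(.522,-.347,.033,84.1)"
```

```text
time_s: 7.55
tcp_pos: [0.5234, -0.3475, 0.0435]
ee_rot: [[-0.995, 0.099, 0.003], [0.099, 0.995, -0.002], [-0.004, -0.001, -1.0]]
wrist_force: [-0.2, 1.3, -4.1]
gripper_width: 0.573
tcp [ 0.5234 -0.3475  0.0435] yaw 84.3 d mm [ -1.4   0.5 -10.5] units [-0.02  0.01 -0.18] dyaw -0.2 tilt [0.1  0.19 0.  ] w 0.573 F [-0.17  1.32 -4.09] t 7.55 j6 -76.9
```

```bash
python3 -m inch '[{"x":-0.02,"y":0,"z":-0.13,"ax":0,"ay":0.03,"az":0,"jaw":255},{"x":0,"y":0,"z":-0.02,"ax":0,"ay":0,"az":0,"jaw":255}]'
python3 -m inch '[{"x":0,"y":0,"z":0,"ax":0,"ay":0.02,"az":0,"jaw":255}]'
python3 -c "
from h import *
go(.522,-.347,.033,84.1)"
```

```text
time_s: 7.8
tcp_pos: [0.5222, -0.3475, 0.034]
ee_rot: [[-0.995, 0.099, -0.002], [0.099, 0.995, -0.002], [0.002, -0.002, -1.0]]
wrist_force: [0.4, 0.0, -4.5]
gripper_width: 0.575
time_s: 7.92
tcp_pos: [0.5222, -0.3476, 0.034]
ee_rot: [[-0.995, 0.099, -0.006], [0.099, 0.995, -0.002], [0.006, -0.003, -1.0]]
wrist_force: [-0.2, -1.0, -4.2]
gripper_width: 0.574
tcp [ 0.5222 -0.3476  0.034 ] yaw 84.3 d mm [-0.2  0.6 -1. ] units [-0.    0.01 -0.02] dyaw -0.2 tilt [ 0.12 -0.33  0.  ] w 0.574 F [-0.22 -0.99 -4.22] t 7.925 j6 -77.1
```

```bash
python3 -m inch '[{"x":0,"y":0,"z":-0.02,"ax":0,"ay":-0.03,"az":0,"jaw":255},{"x":0,"y":0,"z":-0.02,"ax":0,"ay":0,"az":0,"jaw":255}]'
python3 -m inch '[{"x":0,"y":0,"z":-0.02,"ax":0,"ay":0,"az":0,"jaw":255}]'
```

```text
time_s: 8.18
tcp_pos: [0.5227, -0.3478, 0.033]
ee_rot: [[-0.995, 0.098, 0.001], [0.098, 0.995, -0.003], [-0.001, -0.003, -1.0]]
wrist_force: [-3.0, 1.7, 4.8]
gripper_width: 0.57
time_s: 8.3
tcp_pos: [0.5227, -0.3478, 0.033]
ee_rot: [[-0.995, 0.098, 0.001], [0.098, 0.995, -0.003], [-0.001, -0.003, -1.0]]
wrist_force: [-2.1, 2.9, 4.1]
gripper_width: 0.572
```

```bash
python3 -m inch '[{"x":0,"y":0,"z":0,"ax":0,"ay":0,"az":0,"jaw":0},{"x":0,"y":0,"z":0,"ax":0,"ay":0,"az":0,"jaw":0},{"x":0,"y":0,"z":0,"ax":0,"ay":0,"az":0,"jaw":0},{"x":0,"y":0,"z":0,"ax":0,"ay":0,"az":0,"jaw":0},{"x":0,"y":0,"z":0.5,"ax":0,"ay":0,"az":0,"jaw":0},{"x":0.03,"y":0,"z":0.8,"ax":0,"ay":0,"az":0,"jaw":0},{"x":0.03,"y":0,"z":0.8,"ax":0,"ay":0,"az":0,"jaw":0},{"x":0.03,"y":0,"z":0.7,"ax":0,"ay":0,"az":0,"jaw":0}]'
python3 -c "
from h import *
go(.6405,-.014,.22,163.6);print(sense()['joints'].round(1))
for n in('scene','top'): cv2.imwrite(f'pics/{n}3.png',cv2.resize(capture(n)[100:300,(60 if n=='scene' else 260):][:,:250],None,fx=3,fy=3)[:,:,::-1])"
```

```text
time_s: 9.3
tcp_pos: [0.5276, -0.348, 0.2018]
ee_rot: [[-0.995, 0.098, -0.003], [0.098, 0.995, -0.002], [0.003, -0.003, -1.0]]
wrist_force: [-0.2, -0.1, 1.1]
gripper_width: 0.999
tcp [ 0.5276 -0.348   0.2018] yaw 84.4 d mm [112.9 334.   18.2] units [1.88 5.57 0.3 ] dyaw 79.2 tilt [ 0.14 -0.18  0.  ] w 0.999 F [-0.19 -0.09  1.11] t 9.3 j6 -77.0
[-18.7  23.6  -0.3   0.2 -66.3 -77. ]
```

View pics/scene3.png

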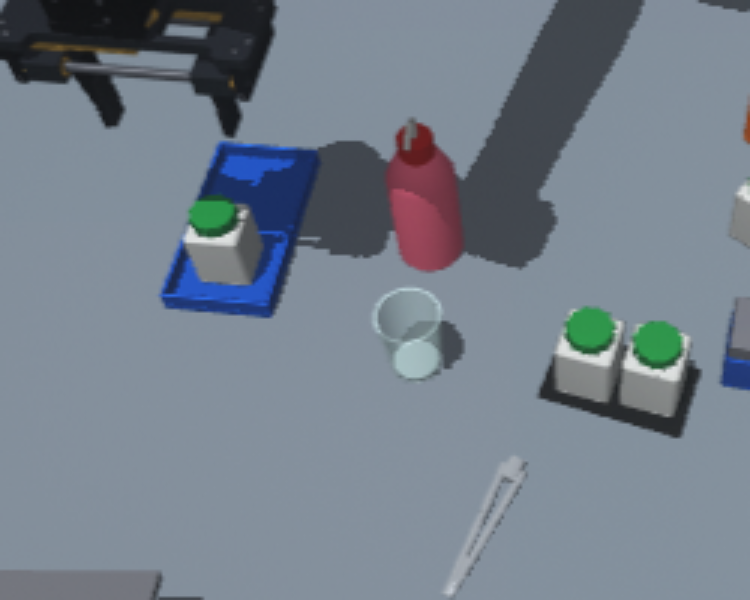

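C stands upright in the far half of the blue tray. Now for A, the right-hand case of the pair.

```bash
python3 -m inch '[{"x":0.2,"y":0.6,"z":0.05,"ax":0,"ay":0,"az":0.88,"jaw":0},{"x":0.2,"y":0.6,"z":0.05,"ax":0,"ay":0,"az":0.88,"jaw":0},{"x":0.2,"y":0.6,"z":0.05,"ax":0,"ay":0,"az":0.88,"jaw":0},{"x":0.2,"y":0.6,"z":0.05,"ax":0,"ay":0,"az":0.88,"jaw":0},{"x":0.2,"y":0.6,"z":0.05,"ax":0,"ay":0,"az":0.88,"jaw":0},{"x":0.2,"y":0.6,"z":0.05,"ax":0,"ay":0,"az":0.88,"jaw":0},{"x":0.2,"y":0.6,"z":0.05,"ax":0,"ay":0,"az":0.88,"jaw":0},{"x":0.2,"y":0.6,"z":0.05,"ax":0,"ay":0,"az":0.88,"jaw":0},{"x":0.2,"y":0.6,"z":0.05,"ax":0,"ay":0,"az":0.88,"jaw":0},{"x":0,"y":0,"z":0,"ax":0,"ay":0,"az":0,"jaw":0}]'
python3 -c "
from h import *
go(.6405,-.014,.125,163.6)"
```

```text
time_s: 10.65
tcp_pos: [0.6386, -0.0151, 0.2276]
ee_rot: [[-0.24, -0.971, 0.003], [-0.971, 0.24, 0.005], [-0.005, -0.001, -1.0]]
wrist_force: [-0.3, 0.2, -0.7]
gripper_width: 1.004
tcp [ 0.6386 -0.0151  0.2276] yaw 166.1 d mm [   1.9    1.1 -102.6] units [ 0.03  0.02 -1.71] dyaw -2.5 tilt [-0.27  0.15  0.  ] w 1.004 F [-0.32  0.25 -0.71] t 10.65 j6 -26.8
```

```bash
python3 -m inch '[{"x":0.03,"y":0.02,"z":0,"ax":-0.03,"ay":0.02,"az":-0.23,"jaw":0},{"x":0,"y":0,"z":-0.6,"ax":0,"ay":0,"az":0,"jaw":0},{"x":0,"y":0,"z":-0.6,"ax":0,"ay":0,"az":0,"jaw":0},{"x":0,"y":0,"z":-0.45,"ax":0,"ay":0,"az":0,"jaw":0},{"x":0,"y":0,"z":0,"ax":0,"ay":0,"az":0,"jaw":0}]'
python3 -c "
from h import *
go(.6405,-.014,.028,164)
for n in('scene',): cv2.imwrite(f'pics/{n}4.png',cv2.resize(capture(n)[100:300,150:400],None,fx=3,fy=3)[:,:,::-1])"
```

```text
time_s: 11.28
tcp_pos: [0.6381, -0.0169, 0.1238]
ee_rot: [[-0.287, -0.958, -0.004], [-0.958, 0.287, -0.001], [0.003, 0.004, -1.0]]
wrist_force: [-0.4, -0.3, -0.2]
gripper_width: 1.005
tcp [ 0.6381 -0.0169  0.1238] yaw 163.3 d mm [  2.4   2.9 -95.8] units [ 0.04  0.05 -1.6 ] dyaw 0.7 tilt [ 0.08 -0.24  0.  ] w 1.005 F [-0.35 -0.26 -0.17] t 11.275 j6 -29.7
```

View pics/scene4.png

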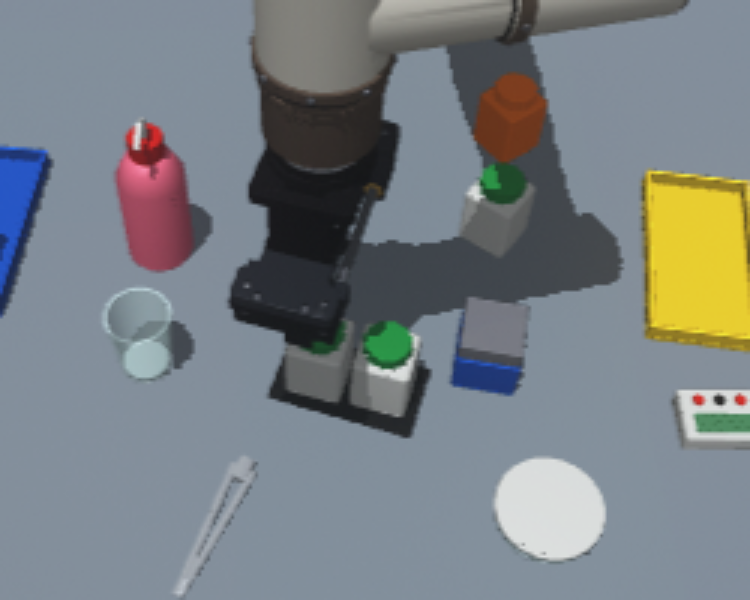

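The gripper is over the right-hand case of the pair, with the jaws front and back. Descending in two steps.

```bash
python3 -m inch '[{"x":0.04,"y":0.05,"z":-0.4,"ax":0,"ay":0,"az":0.07,"jaw":0},{"x":-0.03,"y":0,"z":-0.5,"ax":0,"ay":0.02,"az":0,"jaw":0},{"x":-0.03,"y":0,"z":-0.4,"ax":0,"ay":0.03,"az":0,"jaw":0},{"x":0,"y":0,"z":0,"ax":0,"ay":0,"az":0,"jaw":0}]'
python3 -c "
from h import *
go(.6405,-.014,.029,164)"
```

```text
time_s: 11.82
tcp_pos: [0.6431, -0.0148, 0.0536]
ee_rot: [[-0.277, -0.961, 0.004], [-0.961, 0.277, -0.0], [-0.001, -0.004, -1.0]]
wrist_force: [1.0, 0.1, 0.9]
gripper_width: 1.001
tcp [ 0.6431 -0.0148  0.0536] yaw 163.9 d mm [ -2.6   0.8 -24.6] units [-0.04  0.01 -0.41] dyaw 0.1 tilt [0.02 0.26 0.  ] w 1.001 F [1.03 0.14 0.91] t 11.825 j6 -29.2
```

```bash
python3 -m inch '[{"x":-0.04,"y":0.01,"z":-0.25,"ax":0,"ay":0.03,"az":0,"jaw":0},{"x":-0.02,"y":0,"z":-0.16,"ax":0,"ay":0.02,"az":0,"jaw":0},{"x":0,"y":0,"z":0,"ax":0,"ay":0,"az":0,"jaw":0}]'
python3 -c "
from h import *
go(.6405,-.014,.029,164)"
```

```text
time_s: 12.2
tcp_pos: [0.642, -0.0141, 0.0316]
ee_rot: [[-0.277, -0.961, 0.002], [-0.961, 0.277, 0.0], [-0.001, -0.002, -1.0]]
wrist_force: [-0.3, -1.4, 0.6]
gripper_width: 1.0
tcp [ 0.642  -0.0141  0.0316] yaw 163.9 d mm [-1.5  0.1 -2.6] units [-0.03  0.   -0.04] dyaw 0.1 tilt [-0.02  0.14  0.  ] w 1.0 F [-0.34 -1.38  0.63] t 12.2 j6 -29.2
```

```bash
python3 -m inch '[{"x":-0.03,"y":0,"z":-0.04,"ax":0,"ay":0.02,"az":0,"jaw":255},{"x":0,"y":0,"z":0,"ax":0,"ay":0,"az":0,"jaw":255},{"x":0,"y":0,"z":0,"ax":0,"ay":0,"az":0,"jaw":255},{"x":0,"y":0,"z":0,"ax":0,"ay":0,"az":0,"jaw":255},{"x":0,"y":0,"z":0,"ax":0,"ay":0,"az":0,"jaw":255}]'
python3 -m inch '[{"x":0,"y":0,"z":0.5,"ax":0,"ay":0,"az":0,"jaw":255},{"x":0.05,"y":0,"z":0.8,"ax":0,"ay":0,"az":0,"jaw":255},{"x":0,"y":0,"z":0,"ax":0,"ay":0,"az":0,"jaw":255},{"x":0,"y":0,"z":0,"ax":0,"ay":0,"az":0,"jaw":255}]'
python3 -m inch '[{"x":0,"y":0,"z":0,"ax":0,"ay":0,"az":0,"jaw":255}]' | grep force; python3 -m inch '[{"x":0,"y":0,"z":0,"ax":0,"ay":0,"az":0,"jaw":255}]' | grep force;
python3 -c "
from h import *
go(.438,-.339,.25,84.1)"
```

```text
time_s: 12.82
tcp_pos: [0.641, -0.0139, 0.0304]
ee_rot: [[-0.276, -0.961, 0.001], [-0.961, 0.276, 0.001], [-0.001, -0.001, -1.0]]
wrist_force: [0.1, 0.3, -0.5]
gripper_width: 0.578
time_s: 13.32
tcp_pos: [0.6423, -0.0141, 0.1085]
ee_rot: [[-0.277, -0.961, -0.003], [-0.961, 0.277, 0.0], [0.0, 0.003, -1.0]]
wrist_force: [-0.4, 0.1, -1.4]
gripper_width: 0.571
wrist_force: [-0.4, 0.0, -0.9]
wrist_force: [-1.3, -0.9, -0.5]
tcp [ 0.6411 -0.0143  0.1065] yaw 163.9 d mm [-203.1 -324.7  143.5] units [-3.39 -5.41  2.39] dyaw -79.8 tilt [ 0.   -0.39  0.  ] w 0.574 F [-1.31 -0.89 -0.5 ] t 13.575 j6 -29.1
```

It reads about -0.9 N, so A is empty and goes in the far slot of the yellow tray.

```bash
python3 -m inch '[{"x":0,"y":0,"z":0.7,"ax":0,"ay":0,"az":0,"jaw":255},{"x":0,"y":0,"z":0.7,"ax":0,"ay":0,"az":0,"jaw":255},{"x":-0.16,"y":0.64,"z":0.02,"ax":0,"ay":0,"az":-0.88,"jaw":255},{"x":-0.16,"y":0.64,"z":0.02,"ax":0,"ay":0,"az":-0.88,"jaw":255},{"x":-0.16,"y":0.64,"z":0.02,"ax":0,"ay":0,"az":-0.88,"jaw":255},{"x":-0.16,"y":0.64,"z":0.02,"ax":0,"ay":0,"az":-0.88,"jaw":255},{"x":-0.16,"y":0.64,"z":0.02,"ax":0,"ay":0,"az":-0.88,"jaw":255},{"x":-0.16,"y":0.64,"z":0.02,"ax":0,"ay":0,"az":-0.88,"jaw":255},{"x":-0.16,"y":0.64,"z":0.02,"ax":0,"ay":0,"az":-0.88,"jaw":255},{"x":-0.16,"y":0.64,"z":0.02,"ax":0,"ay":0,"az":-0.88,"jaw":255},{"x":-0.16,"y":0.64,"z":0.02,"ax":0,"ay":0,"az":-0.88,"jaw":255},{"x":0,"y":0,"z":0,"ax":0,"ay":0,"az":0,"jaw":255}]'
python3 -c "
from h import *
go(.5525,.339,.1,81.7)"
```

```text
time_s: 15.08
tcp_pos: [0.5469, 0.3399, 0.1925]
ee_rot: [[-0.99, 0.141, -0.013], [0.141, 0.99, 0.013], [0.015, 0.011, -1.0]]
wrist_force: [0.1, 0.5, -1.5]
gripper_width: 0.57
tcp [0.5469 0.3399 0.1925] yaw 81.9 d mm [  5.6  -0.9 -92.5] units [ 0.09 -0.02 -1.54] dyaw -0.2 tilt [-0.75 -0.75 -0.  ] w 0.57 F [ 0.09  0.54 -1.46] t 15.075 j6 -143.3
```

```bash
python3 -m inch '[{"x":0.09,"y":-0.02,"z":-0.1,"ax":-0.07,"ay":-0.07,"az":-0.02,"jaw":255},{"x":0,"y":0,"z":-0.7,"ax":0,"ay":0,"az":0,"jaw":255},{"x":0,"y":0,"z":-0.6,"ax":0,"ay":0,"az":0,"jaw":255},{"x":0,"y":0,"z":-0.2,"ax":0,"ay":0,"az":0,"jaw":255},{"x":0,"y":0,"z":0,"ax":0,"ay":0,"az":0,"jaw":255}]'
python3 -c "
from h import *
go(.5525,.339,.036,81.7)
for n in('scene',): cv2.imwrite(f'pics/{n}5.png',cv2.resize(capture(n)[100:300,250:500],None,fx=3,fy=3)[:,:,::-1])"
```

```text
time_s: 15.7
tcp_pos: [0.5542, 0.3339, 0.0924]
ee_rot: [[-0.989, 0.145, 0.0], [0.145, 0.989, -0.003], [-0.001, -0.003, -1.0]]
wrist_force: [-0.5, 0.1, -0.6]
gripper_width: 0.571
tcp [0.5542 0.3339 0.0924] yaw 81.7 d mm [ -1.7   5.1 -56.4] units [-0.03  0.08 -0.94] dyaw 0.0 tilt [0.2 0.  0. ] w 0.571 F [-0.46  0.09 -0.62] t 15.7 j6 -143.9
```

View pics/scene5.png

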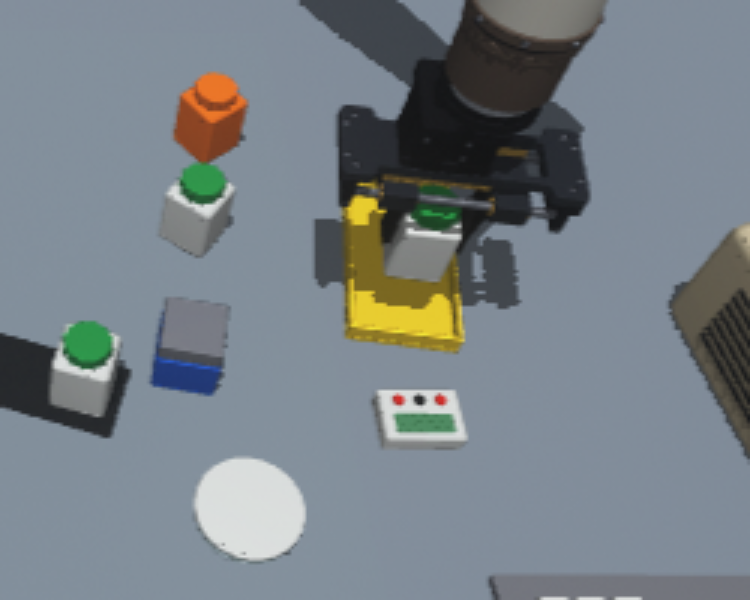

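The case hangs square over the far half of the yellow tray, clear of the timer. Lowering it.

```bash
python3 -m inch '[{"x":-0.03,"y":0.08,"z":-0.3,"ax":0.02,"ay":0,"az":0,"jaw":255},{"x":0,"y":0.02,"z":-0.35,"ax":0,"ay":0,"az":0,"jaw":255},{"x":0,"y":0,"z":-0.1,"ax":0,"ay":0,"az":0,"jaw":255},{"x":0,"y":0,"z":0,"ax":0,"ay":0,"az":0,"jaw":255}]'
python3 -c "
from h import *
go(.5525,.339,.0345,81.7)"
```

```text
time_s: 16.25
tcp_pos: [0.5545, 0.3424, 0.0496]
ee_rot: [[-0.989, 0.145, 0.007], [0.145, 0.989, 0.007], [-0.006, 0.008, -1.0]]
wrist_force: [-0.4, 0.3, -0.7]
gripper_width: 0.571
tcp [0.5545 0.3424 0.0496] yaw 81.7 d mm [ -2.   -3.4 -15.1] units [-0.03 -0.06 -0.25] dyaw 0.0 tilt [-0.38  0.39  0.  ] w 0.571 F [-0.35  0.34 -0.72] t 16.25 j6 -144.2
```

```bash
python3 -m inch '[{"x":-0.03,"y":-0.05,"z":-0.14,"ax":-0.04,"ay":0.04,"az":0,"jaw":255},{"x":0,"y":0,"z":-0.06,"ax":0,"ay":0,"az":0,"jaw":255},{"x":0,"y":0,"z":-0.02,"ax":0,"ay":0,"az":0,"jaw":255}]'
python3 -c "
from h import *
go(.5525,.339,.0345,81.7)"
```

```text
time_s: 16.62
tcp_pos: [0.5533, 0.34, 0.0372]
ee_rot: [[-0.99, 0.144, 0.002], [0.144, 0.99, 0.001], [-0.001, 0.001, -1.0]]
wrist_force: [-0.8, 0.2, -0.3]
gripper_width: 0.568
tcp [0.5533 0.34   0.0372] yaw 81.7 d mm [-0.8 -1.  -2.7] units [-0.01 -0.02 -0.05] dyaw -0.0 tilt [-0.07  0.09  0.  ] w 0.568 F [-0.79  0.2  -0.31] t 16.625 j6 -144.1
```

```bash
python3 -m inch '[{"x":0,"y":0,"z":-0.04,"ax":0,"ay":0,"az":0,"jaw":255},{"x":0,"y":0,"z":-0.02,"ax":0,"ay":0,"az":0,"jaw":255}]'
python3 -m inch '[{"x":0,"y":0,"z":-0.02,"ax":0,"ay":0,"az":0,"jaw":255}]'
```

```text
time_s: 16.88
tcp_pos: [0.5535, 0.3401, 0.0344]
ee_rot: [[-0.99, 0.144, 0.002], [0.144, 0.99, 0.001], [-0.002, 0.002, -1.0]]
wrist_force: [-1.8, -0.1, 5.8]
gripper_width: 0.571
time_s: 17.0
tcp_pos: [0.5535, 0.3401, 0.0343]
ee_rot: [[-0.99, 0.144, 0.002], [0.144, 0.99, 0.001], [-0.002, 0.001, -1.0]]
wrist_force: [-2.0, -1.3, 8.2]
gripper_width: 0.57
```

```bash
python3 -m inch '[{"x":0,"y":0,"z":0.02,"ax":0,"ay":0,"az":0,"jaw":0},{"x":0,"y":0,"z":0,"ax":0,"ay":0,"az":0,"jaw":0},{"x":0,"y":0,"z":0,"ax":0,"ay":0,"az":0,"jaw":0},{"x":0,"y":0,"z":0,"ax":0,"ay":0,"az":0,"jaw":0},{"x":0,"y":0,"z":0.5,"ax":0,"ay":0,"az":0,"jaw":0},{"x":0.02,"y":0,"z":0.8,"ax":0,"ay":0,"az":0,"jaw":0},{"x":0.02,"y":0,"z":0.8,"ax":0,"ay":0,"az":0,"jaw":0}]'
python3 -c "
from h import *
go(.4765,.154,.16,142.2)
for n in('scene',): cv2.imwrite(f'pics/{n}6.png',cv2.resize(capture(n)[100:300,250:500],None,fx=3,fy=3)[:,:,::-1])"
```

```text
time_s: 17.88
tcp_pos: [0.5536, 0.338, 0.1588]
ee_rot: [[-0.99, 0.144, -0.006], [0.144, 0.99, -0.006], [0.005, -0.007, -1.0]]
wrist_force: [-0.8, -0.3, -0.1]
gripper_width: 0.992
tcp [0.5536 0.338  0.1588] yaw 81.7 d mm [ -77.1 -184.     1.2] units [-1.29 -3.07  0.02] dyaw 60.5 tilt [ 0.35 -0.33  0.  ] w 0.992 F [-0.75 -0.31 -0.09] t 17.875 j6 -144.0
```

View pics/scene6.png

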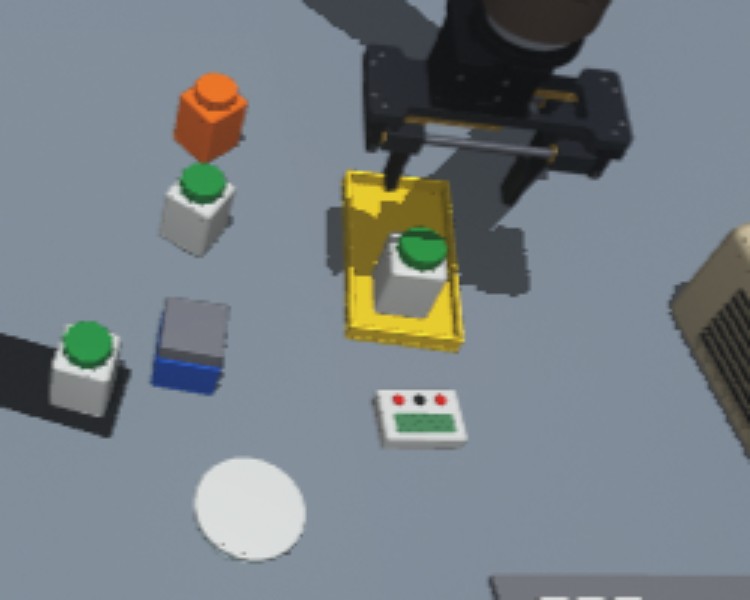

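A stands upright in the yellow tray. Next is D.

```bash
python3 -m inch '[{"x":-0.18,"y":-0.43,"z":0.02,"ax":0.03,"ay":-0.03,"az":0.85,"jaw":0},{"x":-0.18,"y":-0.43,"z":0.02,"ax":0,"ay":0,"az":0.85,"jaw":0},{"x":-0.18,"y":-0.43,"z":0.02,"ax":0,"ay":0,"az":0.85,"jaw":0},{"x":-0.18,"y":-0.43,"z":0.02,"ax":0,"ay":0,"az":0.85,"jaw":0},{"x":-0.18,"y":-0.43,"z":0.02,"ax":0,"ay":0,"az":0.85,"jaw":0},{"x":-0.18,"y":-0.43,"z":0.02,"ax":0,"ay":0,"az":0.85,"jaw":0},{"x":-0.18,"y":-0.43,"z":0.02,"ax":0,"ay":0,"az":0.85,"jaw":0},{"x":0,"y":0,"z":0,"ax":0,"ay":0,"az":0,"jaw":0}]'
python3 -c "
from h import *
go(.4765,.154,.1,142.2)"
```

```text
time_s: 18.92
tcp_pos: [0.4794, 0.1551, 0.177]
ee_rot: [[-0.598, -0.801, 0.0], [-0.801, 0.598, 0.02], [-0.016, 0.012, -1.0]]
wrist_force: [-0.9, 0.0, -0.1]
gripper_width: 1.0
tcp [0.4794 0.1551 0.177 ] yaw 143.3 d mm [ -2.9  -1.1 -77. ] units [-0.05 -0.02 -1.28] dyaw -1.1 tilt [-1.15  0.02  0.  ] w 1.0 F [-0.89  0.   -0.07] t 18.925 j6 -72.0
```

```bash
python3 -m inch '[{"x":-0.05,"y":-0.02,"z":-0.1,"ax":-0.11,"ay":0,"az":-0.1,"jaw":0},{"x":-0.02,"y":0,"z":-0.5,"ax":0,"ay":0.02,"az":0,"jaw":0},{"x":-0.02,"y":0,"z":-0.4,"ax":0,"ay":0.02,"az":0,"jaw":0},{"x":0,"y":0,"z":0,"ax":0,"ay":0,"az":0,"jaw":0}]'
python3 -c "
from h import *
go(.4765,.154,.028,142.2)
for n in('scene',): cv2.imwrite(f'pics/{n}7.png',cv2.resize(capture(n)[80:280,200:450],None,fx=3,fy=3)[:,:,::-1])"
```

```text
time_s: 19.42
tcp_pos: [0.476, 0.1563, 0.1162]
ee_rot: [[-0.616, -0.788, -0.002], [-0.788, 0.616, 0.003], [-0.001, 0.003, -1.0]]
wrist_force: [0.3, -0.2, 0.4]
gripper_width: 0.996
tcp [0.476  0.1563 0.1162] yaw 142.0 d mm [  0.5  -2.3 -88.2] units [ 0.01 -0.04 -1.47] dyaw 0.2 tilt [-0.16 -0.12 -0.  ] w 0.996 F [ 0.3  -0.22  0.44] t 19.425 j6 -74.5
```

View pics/scene7.png

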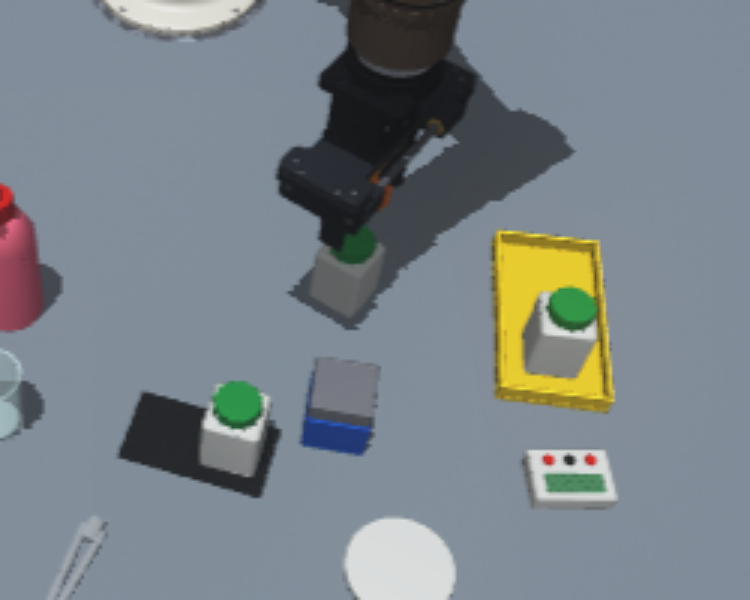

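The jaws straddle D, clear of the decoy and the tip box. Descending.

```bash
python3 -m inch '[{"x":0,"y":-0.04,"z":-0.4,"ax":-0.02,"ay":0,"az":0,"jaw":0},{"x":-0.04,"y":-0.02,"z":-0.45,"ax":-0.01,"ay":0.02,"az":0,"jaw":0},{"x":-0.03,"y":-0.02,"z":-0.3,"ax":-0.01,"ay":0.02,"az":0,"jaw":0},{"x":0,"y":0,"z":0,"ax":0,"ay":0,"az":0,"jaw":0}]'
python3 -c "
from h import *
go(.4765,.154,.028,142.2)"
```

```text
time_s: 19.98
tcp_pos: [0.4779, 0.1558, 0.052]
ee_rot: [[-0.616, -0.788, 0.004], [-0.788, 0.616, 0.003], [-0.005, -0.002, -1.0]]
wrist_force: [0.7, 1.7, 0.5]
gripper_width: 0.998
tcp [0.4779 0.1558 0.052 ] yaw 142.0 d mm [ -1.4  -1.8 -24. ] units [-0.02 -0.03 -0.4 ] dyaw 0.2 tilt [-0.16  0.25  0.  ] w 0.998 F [0.66 1.65 0.5 ] t 19.975 j6 -74.6
```

```bash
python3 -m inch '[{"x":-0.03,"y":-0.03,"z":-0.25,"ax":-0.02,"ay":0.03,"az":0,"jaw":0},{"x":-0.02,"y":0,"z":-0.16,"ax":0,"ay":0.02,"az":0,"jaw":0},{"x":0,"y":0,"z":-0.02,"ax":0,"ay":0,"az":0,"jaw":0}]'
python3 -c "
from h import *
go(.4765,.154,.028,142.2)"
```

```text
time_s: 20.35
tcp_pos: [0.4768, 0.1554, 0.0271]
ee_rot: [[-0.615, -0.788, 0.0], [-0.788, 0.615, 0.002], [-0.002, 0.001, -1.0]]
wrist_force: [-0.4, 0.2, 0.2]
gripper_width: 1.003
tcp [0.4768 0.1554 0.0271] yaw 142.0 d mm [-0.3 -1.4  0.9] units [-0.01 -0.02  0.01] dyaw 0.2 tilt [-0.12  0.    0.  ] w 1.003 F [-0.41  0.25  0.17] t 20.35 j6 -74.4
```

```bash
python3 -m inch '[{"x":0,"y":-0.02,"z":0.02,"ax":0,"ay":0,"az":0,"jaw":255},{"x":0,"y":0,"z":0,"ax":0,"ay":0,"az":0,"jaw":255},{"x":0,"y":0,"z":0,"ax":0,"ay":0,"az":0,"jaw":255},{"x":0,"y":0,"z":0,"ax":0,"ay":0,"az":0,"jaw":255},{"x":0,"y":0,"z":0,"ax":0,"ay":0,"az":0,"jaw":255}]'
python3 -m inch '[{"x":0,"y":0,"z":0.5,"ax":0,"ay":0,"az":0,"jaw":255},{"x":0.05,"y":0,"z":0.8,"ax":0,"ay":0,"az":0,"jaw":255},{"x":0,"y":0,"z":0,"ax":0,"ay":0,"az":0,"jaw":255},{"x":0,"y":0,"z":0,"ax":0,"ay":0,"az":0,"jaw":255}]'
python3 -m inch '[{"x":0,"y":0,"z":0,"ax":0,"ay":0,"az":0,"jaw":255}]' | grep force; python3 -m inch '[{"x":0,"y":0,"z":0,"ax":0,"ay":0,"az":0,"jaw":255}]' | grep force;
python3 -c "
from h import *
go(.4695,.351,.2,81.7);go(.438,-.339,.2,84.1)"
```

```text
time_s: 20.98
tcp_pos: [0.4775, 0.1545, 0.0293]
ee_rot: [[-0.615, -0.788, 0.002], [-0.788, 0.615, 0.003], [-0.004, 0.001, -1.0]]
wrist_force: [-0.1, 0.3, -0.2]
gripper_width: 0.574
time_s: 21.48
tcp_pos: [0.4789, 0.1536, 0.1079]
ee_rot: [[-0.616, -0.788, -0.002], [-0.788, 0.616, 0.001], [0.0, 0.002, -1.0]]
wrist_force: [0.2, -1.0, -1.2]
gripper_width: 0.574
wrist_force: [-0.7, 0.1, -1.0]
wrist_force: [0.2, 0.9, -0.5]
tcp [0.4777 0.1529 0.1059] yaw 142.0 d mm [ -8.2 198.1  94.1] units [-0.14  3.3   1.57] dyaw -60.3 tilt [ 0.05 -0.31  0.  ] w 0.572 F [ 0.2   0.86 -0.51] t 21.725 j6 -74.1
tcp [0.4777 0.1529 0.1059] yaw 142.0 d mm [ -39.7 -491.9   94.1] units [-0.66 -8.2   1.57] dyaw -57.9 tilt [ 0.05 -0.31  0.  ] w 0.572 F [ 0.2   0.86 -0.51] t 21.725 j6 -74.1
```

D reads about -0.9 N, so it is empty too and goes in the near slot of the yellow tray.

```bash
python3 -m inch '[{"x":0,"y":0.1,"z":0.5,"ax":0,"ay":0,"az":0,"jaw":255},{"x":-0.02,"y":0.45,"z":0.15,"ax":0,"ay":0,"az":-0.83,"jaw":255},{"x":-0.02,"y":0.45,"z":0.02,"ax":0,"ay":0,"az":-0.83,"jaw":255},{"x":-0.02,"y":0.45,"z":0.02,"ax":0,"ay":0,"az":-0.83,"jaw":255},{"x":-0.02,"y":0.45,"z":0.02,"ax":0,"ay":0,"az":-0.83,"jaw":255},{"x":-0.02,"y":0.45,"z":0.02,"ax":0,"ay":0,"az":-0.83,"jaw":255},{"x":-0.02,"y":0.45,"z":0.02,"ax":0,"ay":0,"az":-0.83,"jaw":255},{"x":-0.02,"y":0.45,"z":0.02,"ax":0,"ay":0,"az":-0.83,"jaw":255},{"x":0,"y":0,"z":0,"ax":0,"ay":0,"az":0,"jaw":255}]'
python3 -c "
from h import *
go(.4695,.349,.1,81.7)"
```

```text
time_s: 22.85
tcp_pos: [0.4653, 0.3511, 0.1448]
ee_rot: [[-0.99, 0.142, -0.018], [0.142, 0.99, 0.002], [0.018, -0.0, -1.0]]
wrist_force: [-0.3, -0.8, -0.5]
gripper_width: 0.575
tcp [0.4653 0.3511 0.1448] yaw 81.9 d mm [  4.2  -2.1 -44.8] units [ 0.07 -0.04 -0.75] dyaw -0.2 tilt [-0.12 -1.05 -0.  ] w 0.575 F [-0.32 -0.83 -0.55] t 22.85 j6 -150.0
```

```bash
python3 -m inch '[{"x":0.07,"y":-0.04,"z":-0.1,"ax":-0.01,"ay":-0.1,"az":-0.02,"jaw":255},{"x":0,"y":0,"z":-0.6,"ax":0,"ay":0,"az":0,"jaw":255},{"x":0,"y":0,"z":0,"ax":0,"ay":0,"az":0,"jaw":255}]'
python3 -c "
from h import *
go(.4695,.349,.0345,81.7)
for n in('scene',): cv2.imwrite(f'pics/{n}8.png',cv2.resize(capture(n)[80:280,250:500],None,fx=3,fy=3)[:,:,::-1])"
```

```text
time_s: 23.22
tcp_pos: [0.4691, 0.3456, 0.1]
ee_rot: [[-0.99, 0.144, -0.002], [0.144, 0.99, -0.003], [0.001, -0.003, -1.0]]
wrist_force: [0.3, 0.1, -0.5]
gripper_width: 0.572
tcp [0.4691 0.3456 0.1   ] yaw 81.7 d mm [  0.4   3.4 -65.5] units [ 0.01  0.06 -1.09] dyaw -0.0 tilt [ 0.17 -0.1   0.  ] w 0.572 F [ 0.32  0.06 -0.46] t 23.225 j6 -150.6
```

View pics/scene8.png

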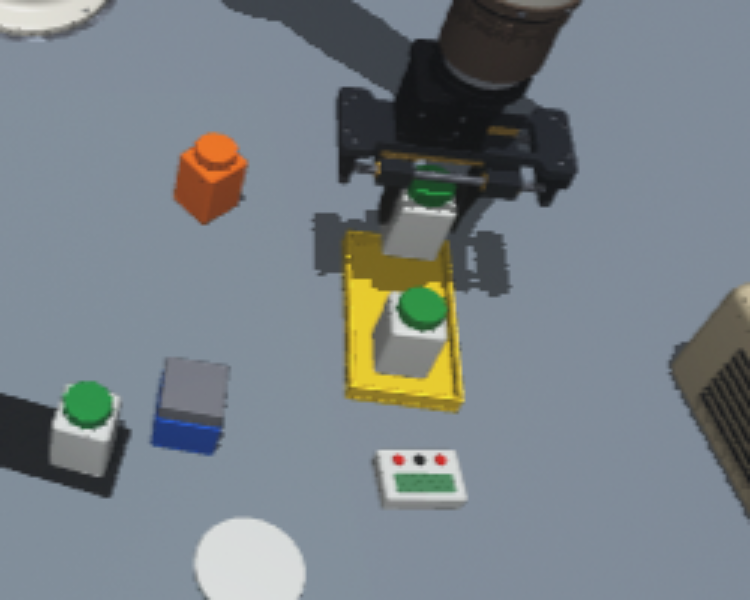

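The case is aligned over the near half of the tray. Lowering it.

```bash
python3 -m inch '[{"x":0,"y":0.04,"z":-0.4,"ax":0.02,"ay":-0.01,"az":0,"jaw":255},{"x":0,"y":0.02,"z":-0.4,"ax":0,"ay":0.02,"az":0,"jaw":255},{"x":0,"y":0,"z":-0.1,"ax":0,"ay":0,"az":0,"jaw":255},{"x":0,"y":0,"z":0,"ax":0,"ay":0,"az":0,"jaw":255}]'
python3 -c "
from h import *
go(.4695,.349,.0335,81.7)"
```

```text
time_s: 23.78
tcp_pos: [0.4747, 0.3522, 0.0539]
ee_rot: [[-0.99, 0.142, 0.01], [0.142, 0.99, 0.011], [-0.008, 0.013, -1.0]]
wrist_force: [0.2, -0.4, -0.3]
gripper_width: 0.57
tcp [0.4747 0.3522 0.0539] yaw 81.9 d mm [ -5.2  -3.2 -20.4] units [-0.09 -0.05 -0.34] dyaw -0.2 tilt [-0.65  0.57  0.  ] w 0.57 F [ 0.24 -0.38 -0.26] t 23.775 j6 -150.5
```

```bash
python3 -m inch '[{"x":-0.09,"y":-0.05,"z":-0.14,"ax":-0.06,"ay":0.06,"az":-0.02,"jaw":255},{"x":0,"y":0,"z":-0.12,"ax":0,"ay":0,"az":0,"jaw":255},{"x":0,"y":0,"z":-0.02,"ax":0,"ay":0,"az":0,"jaw":255}]'
python3 -c "
from h import *
go(.4695,.349,.0335,81.7)"
```

```text
time_s: 24.15
tcp_pos: [0.4699, 0.35, 0.0387]
ee_rot: [[-0.989, 0.145, 0.002], [0.145, 0.989, 0.003], [-0.001, 0.004, -1.0]]
wrist_force: [1.1, 0.1, -0.3]
gripper_width: 0.573
tcp [0.4699 0.35   0.0387] yaw 81.7 d mm [-0.4 -1.  -5.2] units [-0.01 -0.02 -0.09] dyaw 0.0 tilt [-0.19  0.11  0.  ] w 0.573 F [ 1.08  0.13 -0.26] t 24.15 j6 -150.8
```

```bash
python3 -m inch '[{"x":0,"y":0,"z":-0.05,"ax":0,"ay":0,"az":0,"jaw":255},{"x":0,"y":0,"z":-0.03,"ax":0,"ay":0,"az":0,"jaw":255}]'
python3 -m inch '[{"x":0,"y":0,"z":-0.02,"ax":0,"ay":0,"az":0,"jaw":255}]'
```

```text
time_s: 24.4
tcp_pos: [0.4701, 0.3502, 0.0338]
ee_rot: [[-0.989, 0.145, 0.002], [0.145, 0.989, 0.004], [-0.002, 0.004, -1.0]]
wrist_force: [0.1, 1.0, -0.5]
gripper_width: 0.574
time_s: 24.52
tcp_pos: [0.4701, 0.3503, 0.0334]
ee_rot: [[-0.99, 0.144, 0.002], [0.144, 0.99, 0.003], [-0.002, 0.004, -1.0]]
wrist_force: [-2.8, 0.4, 9.9]
gripper_width: 0.572
```

```bash
python3 -m inch '[{"x":0,"y":0,"z":0.02,"ax":0,"ay":0,"az":0,"jaw":0},{"x":0,"y":0,"z":0,"ax":0,"ay":0,"az":0,"jaw":0},{"x":0,"y":0,"z":0,"ax":0,"ay":0,"az":0,"jaw":0},{"x":0,"y":0,"z":0,"ax":0,"ay":0,"az":0,"jaw":0},{"x":0,"y":0,"z":0.5,"ax":0,"ay":0,"az":0,"jaw":0},{"x":0.02,"y":0,"z":0.8,"ax":0,"ay":0,"az":0,"jaw":0},{"x":0.02,"y":0,"z":0.8,"ax":0,"ay":0,"az":0,"jaw":0}]'
python3 - <<'E'
from h import *
go(.6537,.042,.16,163.8)
P={n:camera_params(n) for n in("scene","top")}
for n in P:
    im=capture(n); cv2.imwrite(f"pics/{n}9.png",im[:,:,::-1])
    m,l,B=blobs(im,(50,120,30),(80,255,255))
    for i,s,c in B:
        if s[4]<300: print(n,c.round(1),onplane(P[n],c,.072)[:2].round(4),onplane(P[n],c,.08)[:2].round(4))
E
```

```text
time_s: 25.4
tcp_pos: [0.4706, 0.3478, 0.1589]
ee_rot: [[-0.989, 0.145, -0.004], [0.145, 0.989, -0.005], [0.004, -0.005, -1.0]]
wrist_force: [0.2, 0.9, -0.0]
gripper_width: 1.0
tcp [0.4706 0.3478 0.1589] yaw 81.7 d mm [ 183.1 -305.8    1.1] units [ 3.05 -5.1   0.02] dyaw 82.1 tilt [ 0.27 -0.26  0.  ] w 1.0 F [ 0.16  0.86 -0.02] t 25.4 j6 -150.6
scene [387.5 158.2] [0.4665 0.3529] [0.4735 0.3492]
scene [130.4 171.4] [ 0.5196 -0.3494] [ 0.5261 -0.3462]
scene [390.2 182.4] [0.5511 0.3429] [0.5573 0.3393]
scene [278.7 214.4] [0.6538 0.043 ] [0.6589 0.0424]
scene [496.6 323.9] [0.9231 0.4895] [0.9256 0.4844]
top [236.9 164.1] [0.6542 0.0425] [0.6519 0.0422]
top [102.5 204.1] [0.5542 0.3418] [0.5527 0.3391]
top [411.6 224.4] [ 0.5238 -0.3502] [ 0.5226 -0.3474]
```

View pics/scene9.png

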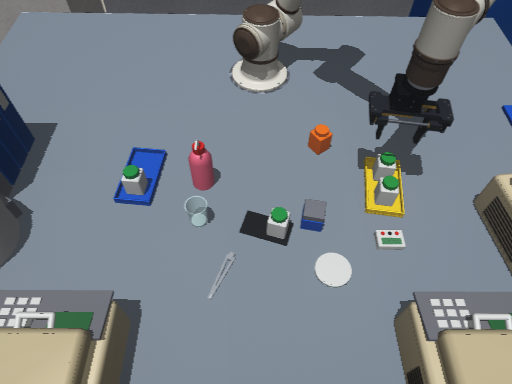

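View pics/top9.png

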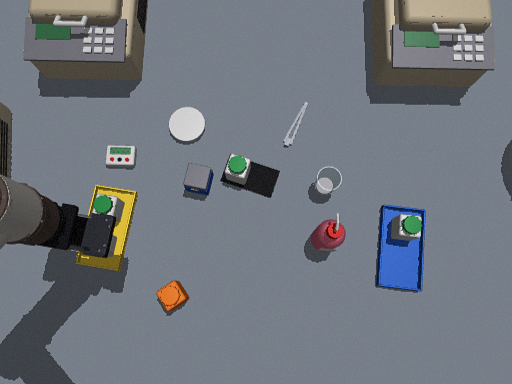

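B has not moved: its cap is still at (278.7,214.4) in the scene view. C, A and D stand in their trays. Going to B.

```bash
python3 -m inch '[{"x":0.33,"y":-0.55,"z":0.02,"ax":0.03,"ay":-0.03,"az":0.9,"jaw":0},{"x":0.33,"y":-0.55,"z":0.02,"ax":0,"ay":0,"az":0.9,"jaw":0},{"x":0.33,"y":-0.55,"z":0.02,"ax":0,"ay":0,"az":0.9,"jaw":0},{"x":0.33,"y":-0.55,"z":0.02,"ax":0,"ay":0,"az":0.9,"jaw":0},{"x":0.33,"y":-0.55,"z":0.02,"ax":0,"ay":0,"az":0.9,"jaw":0},{"x":0.33,"y":-0.55,"z":0.02,"ax":0,"ay":0,"az":0.9,"jaw":0},{"x":0.33,"y":-0.55,"z":0.02,"ax":0,"ay":0,"az":0.9,"jaw":0},{"x":0.33,"y":-0.55,"z":0.02,"ax":0,"ay":0,"az":0.9,"jaw":0},{"x":0.33,"y":-0.55,"z":0.02,"ax":0,"ay":0,"az":0.85,"jaw":0},{"x":0,"y":0,"z":0,"ax":0,"ay":0,"az":0,"jaw":0}]'
python3 -c "
from h import *
go(.6537,.042,.1,163.8)"
```

```text
time_s: 26.75
tcp_pos: [0.6535, 0.0438, 0.169]
ee_rot: [[-0.259, -0.966, -0.016], [-0.966, 0.259, 0.01], [-0.005, 0.018, -1.0]]
wrist_force: [0.4, 0.2, 0.3]
gripper_width: 1.001
tcp [0.6535 0.0438 0.169 ] yaw 165.0 d mm [  0.2  -1.8 -69. ] units [ 0.   -0.03 -1.15] dyaw -1.2 tilt [-0.56 -0.91 -0.  ] w 1.001 F [0.41 0.24 0.34] t 26.75 j6 -32.2
```

```bash
python3 -m inch '[{"x":0,"y":-0.03,"z":-0.1,"ax":-0.06,"ay":-0.09,"az":-0.12,"jaw":0},{"x":-0.02,"y":0,"z":-0.5,"ax":0,"ay":0.02,"az":0,"jaw":0},{"x":-0.02,"y":0,"z":-0.4,"ax":0,"ay":0.02,"az":0,"jaw":0},{"x":0,"y":0,"z":0,"ax":0,"ay":0,"az":0,"jaw":0}]'
python3 -c "
from h import *
go(.6537,.042,.028,163.8)
for n in('scene',): cv2.imwrite(f'pics/{n}10.png',cv2.resize(capture(n)[120:300,180:400],None,fx=3,fy=3)[:,:,::-1])"
```

```text
time_s: 27.25
tcp_pos: [0.648, 0.0445, 0.1053]
ee_rot: [[-0.282, -0.959, -0.008], [-0.959, 0.283, -0.002], [0.004, 0.007, -1.0]]
wrist_force: [-0.9, -0.0, -0.3]
gripper_width: 1.003
tcp [0.648  0.0445 0.1053] yaw 163.6 d mm [  5.7  -2.5 -77.3] units [ 0.1  -0.04 -1.29] dyaw 0.2 tilt [ 0.1  -0.47  0.  ] w 1.003 F [-0.87 -0.01 -0.26] t 27.25 j6 -34.5
```

View pics/scene10.png

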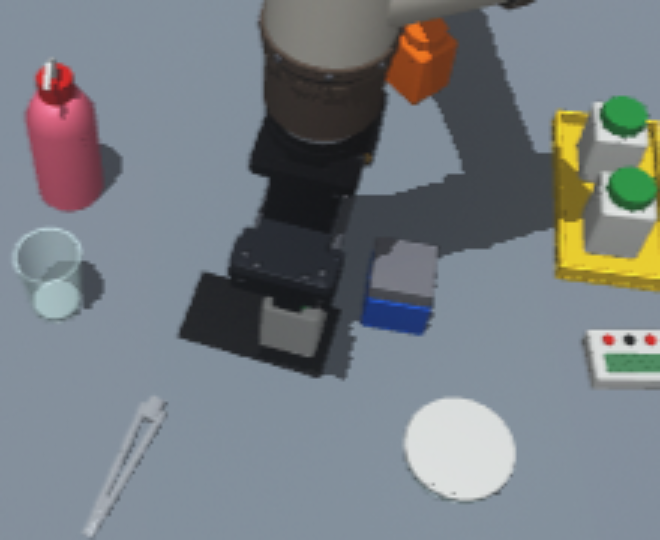

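The gripper is over B and clear of the tip box. Descending.

```bash
python3 -m inch '[{"x":0.07,"y":-0.04,"z":-0.3,"ax":0,"ay":-0.02,"az":0.02,"jaw":0},{"x":0,"y":0,"z":-0.4,"ax":0,"ay":0.02,"az":0,"jaw":0},{"x":0,"y":0,"z":-0.2,"ax":0,"ay":0.02,"az":0,"jaw":0},{"x":0,"y":0,"z":0,"ax":0,"ay":0,"az":0,"jaw":0}]'
python3 -c "
from h import *
go(.6537,.042,.029,163.8)"
```

```text
time_s: 27.8
tcp_pos: [0.6552, 0.0435, 0.0529]
ee_rot: [[-0.277, -0.961, -0.003], [-0.961, 0.277, -0.0], [0.001, 0.002, -1.0]]
wrist_force: [0.3, -0.9, -0.4]
gripper_width: 0.996
tcp [0.6552 0.0435 0.0529] yaw 163.9 d mm [ -1.5  -1.5 -23.9] units [-0.02 -0.03 -0.4 ] dyaw -0.1 tilt [ 0.02 -0.15  0.  ] w 0.996 F [ 0.27 -0.93 -0.42] t 27.8 j6 -34.0
```

```bash
python3 -m inch '[{"x":-0.03,"y":-0.02,"z":-0.25,"ax":0,"ay":0,"az":0,"jaw":0},{"x":-0.02,"y":0,"z":-0.15,"ax":0,"ay":0.02,"az":0,"jaw":0},{"x":0,"y":0,"z":0,"ax":0,"ay":0,"az":0,"jaw":0}]'
python3 -c "
from h import *
go(.6537,.042,.029,163.8)"
```

```text
time_s: 28.18
tcp_pos: [0.6528, 0.0423, 0.0285]
ee_rot: [[-0.277, -0.961, -0.004], [-0.961, 0.277, 0.0], [0.001, 0.004, -1.0]]
wrist_force: [0.6, 0.2, -0.1]
gripper_width: 1.001
tcp [0.6528 0.0423 0.0285] yaw 163.9 d mm [ 0.9 -0.3  0.5] units [ 0.02 -0.01  0.01] dyaw -0.1 tilt [-0.01 -0.23 -0.  ] w 1.001 F [ 0.62  0.22 -0.06] t 28.175 j6 -33.8
```

```bash
python3 -m inch '[{"x":0.02,"y":0,"z":0.01,"ax":0,"ay":-0.02,"az":0,"jaw":255},{"x":0,"y":0,"z":0,"ax":0,"ay":0,"az":0,"jaw":255},{"x":0,"y":0,"z":0,"ax":0,"ay":0,"az":0,"jaw":255},{"x":0,"y":0,"z":0,"ax":0,"ay":0,"az":0,"jaw":255},{"x":0,"y":0,"z":0,"ax":0,"ay":0,"az":0,"jaw":255}]'
python3 -m inch '[{"x":0,"y":0,"z":0.5,"ax":0,"ay":0,"az":0,"jaw":255},{"x":0.05,"y":0,"z":0.8,"ax":0,"ay":0,"az":0,"jaw":255},{"x":0,"y":0,"z":0,"ax":0,"ay":0,"az":0,"jaw":255},{"x":0,"y":0,"z":0,"ax":0,"ay":0,"az":0,"jaw":255}]'
python3 -m inch '[{"x":0,"y":0,"z":0,"ax":0,"ay":0,"az":0,"jaw":255}]' | grep force
python3 -c "
from h import *
go(.438,-.339,.25,84.1)"
```

```text
time_s: 28.8
tcp_pos: [0.6547, 0.0425, 0.0305]
ee_rot: [[-0.277, -0.961, 0.002], [-0.961, 0.277, 0.001], [-0.001, -0.002, -1.0]]
wrist_force: [-0.6, 0.5, -0.7]
gripper_width: 0.574
time_s: 29.3
tcp_pos: [0.6526, 0.042, 0.1036]
ee_rot: [[-0.28, -0.96, -0.012], [-0.96, 0.28, 0.0], [0.003, 0.011, -1.0]]
wrist_force: [-0.9, -0.2, -4.7]
gripper_width: 0.572
wrist_force: [-0.1, -0.3, -5.1]
tcp [0.6516 0.0419 0.1018] yaw 163.7 d mm [-213.6 -380.9  148.2] units [-3.56 -6.35  2.47] dyaw -79.6 tilt [ 0.01 -0.82  0.  ] w 0.568 F [-0.12 -0.28 -5.14] t 29.425 j6 -33.8
```

It reads -5 N, so B is loaded, as expected. It goes in the near slot of the blue tray, carried high.

```bash
python3 -m inch '[{"x":0.03,"y":0,"z":0.85,"ax":0,"ay":-0.08,"az":0,"jaw":255},{"x":0.03,"y":0,"z":0.85,"ax":0,"ay":0,"az":0,"jaw":255},{"x":0.03,"y":0,"z":0.85,"ax":0,"ay":0,"az":0,"jaw":255},{"x":0,"y":0,"z":0.05,"ax":0,"ay":0,"az":0,"jaw":255}]'
python3 -c "
from h import *
go(.438,-.339,.255,84.1)"
python3 -m inch '[{"x":-0.35,"y":-0.62,"z":0.04,"ax":0,"ay":0,"az":-0.77,"jaw":255},{"x":-0.35,"y":-0.62,"z":0.04,"ax":0,"ay":0,"az":-0.77,"jaw":255},{"x":-0.35,"y":-0.62,"z":0.04,"ax":0,"ay":0,"az":-0.77,"jaw":255},{"x":-0.35,"y":-0.62,"z":0.04,"ax":0,"ay":0,"az":-0.77,"jaw":255},{"x":-0.35,"y":-0.62,"z":0.04,"ax":0,"ay":0,"az":-0.77,"jaw":255},{"x":-0.35,"y":-0.62,"z":0.04,"ax":0,"ay":0,"az":-0.77,"jaw":255},{"x":-0.35,"y":-0.62,"z":0.02,"ax":0,"ay":0,"az":-0.77,"jaw":255},{"x":-0.35,"y":-0.62,"z":0.02,"ax":0,"ay":0,"az":-0.77,"jaw":255},{"x":-0.35,"y":-0.62,"z":0,"ax":0,"ay":0,"az":-0.77,"jaw":255},{"x":-0.35,"y":-0.55,"z":0,"ax":0,"ay":0,"az":-0.77,"jaw":255},{"x":0,"y":0,"z":0,"ax":0,"ay":0,"az":0,"jaw":255}]'
python3 -c "
from h import *
go(.438,-.339,.12,84.1)"
```

```text
time_s: 29.92
tcp_pos: [0.6524, 0.0412, 0.2525]
ee_rot: [[-0.281, -0.96, -0.017], [-0.96, 0.281, -0.003], [0.008, 0.016, -1.0]]
wrist_force: [-0.2, 0.4, -3.6]
gripper_width: 0.571
tcp [0.6524 0.0412 0.2525] yaw 163.7 d mm [-214.4 -380.2    2.5] units [-3.57 -6.34  0.04] dyaw -79.6 tilt [ 0.2  -0.99  0.  ] w 0.571 F [-0.22  0.35 -3.59] t 29.925 j6 -34.0
time_s: 31.3
tcp_pos: [0.4202, -0.3304, 0.2347]
ee_rot: [[-0.993, 0.107, -0.044], [0.105, 0.993, 0.06], [0.05, 0.055, -0.997]]
wrist_force: [-0.0, 1.1, -3.5]
gripper_width: 0.573
tcp [ 0.4202 -0.3304  0.2347] yaw 83.8 d mm [  17.8   -8.6 -114.7] units [ 0.3  -0.14 -1.91] dyaw 0.3 tilt [-3.46 -2.51 -0.  ] w 0.573 F [-0.    1.1  -3.51] t 31.3 j6 -73.1
```

```bash
python3 -m inch '[{"x":0.28,"y":-0.14,"z":0,"ax":-0.34,"ay":-0.25,"az":0.03,"jaw":255},{"x":0,"y":0,"z":0,"ax":0,"ay":0,"az":0,"jaw":255}]'
python3 -c "
from h import *
go(.438,-.339,.12,84.1)"
```

```text
time_s: 31.55
tcp_pos: [0.4351, -0.3375, 0.2298]
ee_rot: [[-0.995, 0.101, -0.007], [0.101, 0.995, 0.005], [0.008, 0.005, -1.0]]
wrist_force: [-0.7, -0.3, -4.6]
gripper_width: 0.569
tcp [ 0.4351 -0.3375  0.2298] yaw 84.2 d mm [   2.9   -1.5 -109.8] units [ 0.05 -0.03 -1.83] dyaw -0.1 tilt [-0.3 -0.4 -0. ] w 0.569 F [-0.71 -0.26 -4.62] t 31.55 j6 -74.8
```

```bash
python3 -m inch '[{"x":0.05,"y":-0.02,"z":-0.4,"ax":-0.03,"ay":-0.04,"az":0,"jaw":255},{"x":0,"y":0,"z":-0.7,"ax":0,"ay":0,"az":0,"jaw":255},{"x":0,"y":0,"z":-0.6,"ax":0,"ay":0,"az":0,"jaw":255},{"x":0,"y":0,"z":0,"ax":0,"ay":0,"az":0,"jaw":255}]'
python3 -c "
from h import *
go(.438,-.339,.035,84.1)
for n in('scene',): cv2.imwrite(f'pics/{n}11.png',cv2.resize(capture(n)[100:280,60:280],None,fx=3,fy=3)[:,:,::-1])"
```

```text
time_s: 32.05
tcp_pos: [0.4358, -0.3342, 0.1217]
ee_rot: [[-0.995, 0.098, -0.009], [0.098, 0.995, 0.008], [0.01, 0.007, -1.0]]
wrist_force: [0.4, -0.3, -4.2]
gripper_width: 0.567
tcp [ 0.4358 -0.3342  0.1217] yaw 84.4 d mm [  2.2  -4.8 -86.7] units [ 0.04 -0.08 -1.44] dyaw -0.3 tilt [-0.46 -0.53 -0.  ] w 0.567 F [ 0.44 -0.34 -4.19] t 32.05 j6 -74.7
```

View pics/scene11.png

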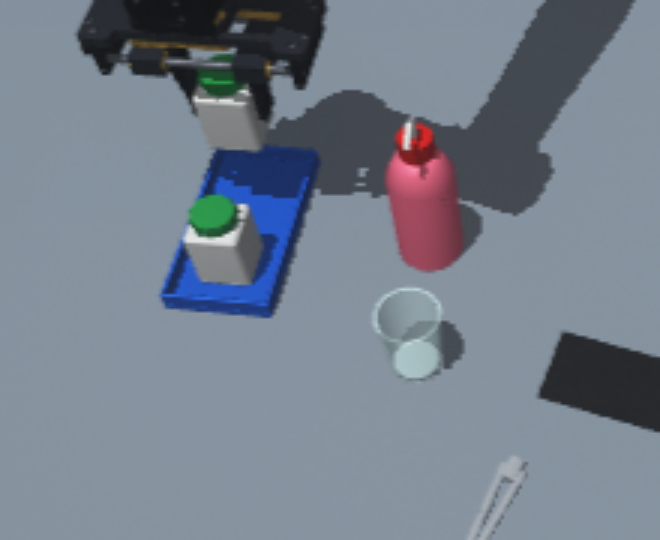

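The near slot lies below the case, and the first case and the bystanders are clear. Lowering it.

```bash
python3 -m inch '[{"x":0.03,"y":-0.08,"z":-0.3,"ax":-0.04,"ay":-0.05,"az":-0.03,"jaw":255},{"x":0,"y":0,"z":-0.45,"ax":0,"ay":0,"az":0,"jaw":255},{"x":0,"y":0,"z":-0.25,"ax":0,"ay":0,"az":0,"jaw":255},{"x":0,"y":0,"z":0,"ax":0,"ay":0,"az":0,"jaw":255}]'
python3 -c "
from h import *
go(.438,-.339,.0345,84.1)"
```

```text
time_s: 32.6
tcp_pos: [0.4448, -0.3419, 0.0696]
ee_rot: [[-0.995, 0.099, 0.015], [0.099, 0.995, -0.008], [-0.015, -0.006, -1.0]]
wrist_force: [0.3, 0.0, -3.8]
gripper_width: 0.573
tcp [ 0.4448 -0.3419  0.0696] yaw 84.3 d mm [ -6.8   2.9 -35.1] units [-0.11  0.05 -0.58] dyaw -0.2 tilt [0.44 0.85 0.  ] w 0.573 F [ 0.35  0.03 -3.82] t 32.6 j6 -74.8
```

```bash
python3 -m inch '[{"x":-0.11,"y":0.05,"z":-0.2,"ax":0.04,"ay":0.09,"az":-0.02,"jaw":255},{"x":-0.02,"y":0,"z":-0.2,"ax":0,"ay":0.02,"az":0,"jaw":255},{"x":0,"y":0,"z":-0.06,"ax":0,"ay":0,"az":0,"jaw":255}]'
python3 -c "
from h import *
go(.438,-.339,.0345,84.1)"
```

```text
time_s: 32.98
tcp_pos: [0.4383, -0.3395, 0.0431]
ee_rot: [[-0.995, 0.102, -0.001], [0.102, 0.995, -0.003], [0.001, -0.003, -1.0]]
wrist_force: [-0.4, -1.2, -3.1]
gripper_width: 0.568
tcp [ 0.4383 -0.3395  0.0431] yaw 84.2 d mm [-0.3  0.5 -8.6] units [-0.01  0.01 -0.14] dyaw -0.1 tilt [ 0.15 -0.06  0.  ] w 0.568 F [-0.41 -1.18 -3.06] t 32.975 j6 -75.1
```

```bash
python3 -m inch '[{"x":0,"y":0,"z":-0.1,"ax":0,"ay":0,"az":0,"jaw":255},{"x":0,"y":0,"z":-0.03,"ax":0,"ay":0,"az":0,"jaw":255},{"x":0,"y":0,"z":-0.02,"ax":0,"ay":0,"az":0,"jaw":255}]'
python3 -m inch '[{"x":0,"y":0,"z":-0.02,"ax":0,"ay":0,"az":0,"jaw":255}]'
```

```text
time_s: 33.35
tcp_pos: [0.4385, -0.3397, 0.0345]
ee_rot: [[-0.995, 0.101, -0.001], [0.101, 0.995, -0.003], [0.001, -0.003, -1.0]]
wrist_force: [-3.0, 3.3, 10.3]
gripper_width: 0.571
time_s: 33.48
tcp_pos: [0.4386, -0.3398, 0.0346]
ee_rot: [[-0.995, 0.1, -0.001], [0.1, 0.995, -0.003], [0.001, -0.004, -1.0]]
wrist_force: [-2.7, 3.1, 5.4]
gripper_width: 0.571
```

```bash
python3 -m inch '[{"x":0,"y":0,"z":0.02,"ax":0,"ay":0,"az":0,"jaw":0},{"x":0,"y":0,"z":0,"ax":0,"ay":0,"az":0,"jaw":0},{"x":0,"y":0,"z":0,"ax":0,"ay":0,"az":0,"jaw":0},{"x":0,"y":0,"z":0,"ax":0,"ay":0,"az":0,"jaw":0},{"x":0,"y":0,"z":0.5,"ax":0,"ay":0,"az":0,"jaw":0},{"x":0.02,"y":0,"z":0.8,"ax":0,"ay":0,"az":0,"jaw":0},{"x":0.02,"y":0,"z":0.8,"ax":0,"ay":0,"az":0,"jaw":0},{"x":-0.4,"y":-0.7,"z":0.3,"ax":0,"ay":0,"az":0,"jaw":0},{"x":-0.4,"y":-0.7,"z":0.1,"ax":0,"ay":0,"az":0,"jaw":0},{"x":-0.4,"y":-0.7,"z":0.1,"ax":0,"ay":0,"az":0,"jaw":0},{"x":-0.4,"y":-0.7,"z":0.1,"ax":0,"ay":0,"az":0,"jaw":0},{"x":0,"y":0,"z":0,"ax":0,"ay":0,"az":0,"jaw":0}]'
python3 -m inch '[{"x":0,"y":0,"z":0,"ax":0,"ay":0,"az":0,"jaw":0},{"x":0,"y":0,"z":0,"ax":0,"ay":0,"az":0,"jaw":0}]'
python3 - <<'E'
from h import *
P={n:camera_params(n) for n in("scene","top")}; C={}
for n in P:
    im=capture(n); cv2.imwrite(f"pics/{n}12.png",im[:,:,::-1])
    C[n]=[c for i,s,c in blobs(im,(50,120,30),(80,255,255))[2] if s[4]<300]
for a in C['top']:
    for b in C['scene']:
        X,e=tri(P['scene'],b,P['top'],a)
        if e<.004 and .03<X[2]<.12:
            for nm,c,th in(("blue",(.480,-.343),-5.9),("yellow",(.511,.345),-8.3)):
                d=X[:2]-c; t=np.radians(th); u=np.array([np.cos(t),np.sin(t)])
                if abs(d[1])<.2: print(nm,X.round(4),"e",round(e,4),"along/across mm",(1000*np.array([d@u,d@[-u[1],u[0]]])).round(1))
E
```

```text
time_s: 34.98
tcp_pos: [0.3445, -0.5136, 0.2043]
ee_rot: [[-0.995, 0.096, 0.005], [0.096, 0.995, -0.009], [-0.006, -0.009, -1.0]]
wrist_force: [0.1, -0.7, -0.2]
gripper_width: 1.001
time_s: 35.22
tcp_pos: [0.3447, -0.5125, 0.2036]
ee_rot: [[-0.995, 0.096, 0.004], [0.096, 0.995, -0.008], [-0.005, -0.008, -1.0]]
wrist_force: [-0.3, -1.2, 0.4]
gripper_width: 1.002
yellow [0.5539 0.3411 0.0755] e 0.0006 along/across mm [43.   2.3]
blue [ 0.523  -0.3481  0.0764] e 0.001 along/across mm [43.3 -0.6]
yellow [0.4693 0.351  0.0756] e 0.0004 along/across mm [-42.1  -0.1]
blue [ 0.4381 -0.3399  0.0767] e 0.0014 along/across mm [-42.   -1.2]
```

View pics/scene12.png

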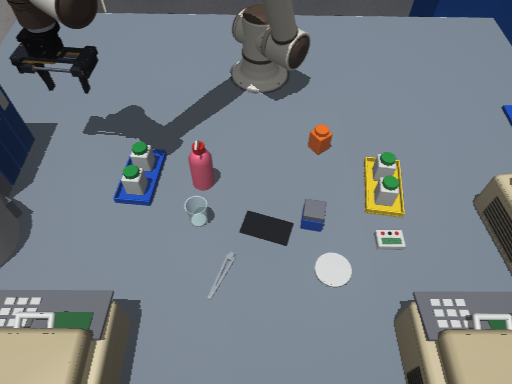

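View pics/top12.png

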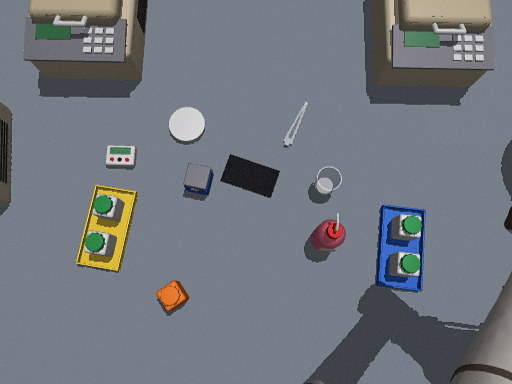

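All four cases stand upright and well inside their trays: caps at (140,149) and (132,172) in the blue, (388,159) and (391,183) in the yellow. The bystanders are where they started and the arm is clear, so I'm handing in.

```bash
python3 -c "
from station import *
print(finish_job())"
```

```text
the job is handed in; nothing more can be done
None
```

All four cases were sorted and the job was handed in at about 35 s of the 72 s limit. I weighed each case by lifting it. Two read about -5 N and went in the blue tray. The other two read about -0.9 N and went in the yellow tray.

**Last checks, from two views:**
- **Position:** the case axes are 42–43 mm along the trays (limit 75 mm) and within 2.3 mm across (limit 30 mm). The caps are about 4 mm higher than they were on the bench, which matches the tray floor.
- **Bystanders and arm:** in both pictures the cases look upright and the bystanders look unmoved. That was judged by eye. The gripper is open and clear.

**Where measurements disagreed:** the two views put the tray centres up to 10 mm apart in x, because the scene camera also sees the tray's outer wall. I used the top view, so the tray centres are less certain than the case positions. The remaining margins are larger than this difference.

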